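Move re-capped heels from the drying board to the finishing tray in job order

ROBOT

A 7-joint arm with a two-finger parallel gripper is mounted at the origin on the work surface. World frame = base frame: x ahead of the robot, y to its left, z up, the work surface at z = 0. Lengths are in mm, angles in degrees, forces in N, time in s.
With the tool pointing down it reaches from about 400 to 925 mm from the base axis. Payload 5.6 kg.
Tool frame: the origin (TCP) lies between the finger pads, 19 mm behind the fingertips; this is the grasp point; z points along the fingers, x is the direction in which the jaws open and shut, and the axes are right-handed (so a half turn about z gives the same grasp; the last joint's range is limited). The gripper opens to 85 mm and grips with 20 to 120 N. Pads are 22 mm wide; open, the fingers measure 114 mm over their backs; the gripper's body (76 mm by 85 mm) begins 54 mm behind the grasp point. The pads swing forward as they close: fully open they stand 13 mm farther back than shut.
Start: joints at [60.905, 26.786, -0.665, 91.828, 0.344, 61.387, -3.226], TCP at [291.321, -581.068, 249.99] pointing down, gripper open.
Joint ranges: [-144.91, 144.91], [-17.63, 115.5], [-89.93, 88.59], [15.96, 139.68], [-74.01, 254.01], [8.47, 105.57], [-167.45, 167.45]. Speed limits (degrees/s): [147.25, 147.25, 180, 180, 180, 180, 180].

INTERFACE

Orientations are given as [roll, pitch, yaw] about the fixed x, y, z axes, in that order (R = Rz(yaw) Ry(pitch) Rx(roll)).
In Python, from plant import * gives the robot as it stands.
- The arm moves only by the tool carry_out, never from a script. Its argument "commands" is a list of rows, each a list of 7 numbers: the shift along the tool's x, y, z as a fraction of full scale, then the turn, a rotation vector about the tool's x, y, z as a fraction of full scale, then the closure, from 0 (fully open) to 1 (shut). A call has 1 to 5 rows; each row shifts and turns the commanded pose from where the row before left it, along the tool's axes as they then stand; what a row does not reach is not made up. Full scale, the value 1, is 25 mm for a shift and 4 degrees for a turn. A row lasts 1/12 s, in which the tool goes at most 41.7 mm and 7.16 degrees, less where a joint would pass 70% of its speed; a pose out of reach is approached as far as the arm can. A call with a number of a shift or a turn outside -1 to 1 is refused whole. A call with a gripper value outside its range is refused whole. The fingers move at their own pace and stop on an object; "force" is the grip in N (left out, the last holds). Time passes only in rows, so rows that do not move let the fingers close. It gives the time, the measured TCP pose, the force and the opening at its end, in the units of the state.
- get_obs(): the state, without advancing time (a new reading comes with each control period).
- get_image(name): name is "side" or "top"; returns a dict with "img" (400x640x3 uint8, blue, green, red), "fov_y" (degrees; the focal length in pixels is half the picture's height over the tangent of half this angle, whatever the lens; pixels are square), "cx", "cy" (the principal point, pixels), "extrinsics" (4x4, takes a point from world to camera coordinates). Camera axes: x right, y down, z forward; pixel columns grow to the right and rows downward; lengths in mm; the calibration is good to about 2 mm. A picture is of the moment at which its call begins. There is no depth.
- job_done(): hands the job in, once; it reports no verdict.
The state is a dict: "time_s": time; "q": joint angles; "joint_vel": joint speeds; "tau": joint torques, N m; "position": TCP position; "eef_rot": TCP orientation; "force": force on the tool from outside, world axes, zero at the start; "ft_torque": the same for the moment, N m; "finger_gap": opening from 0.0 (shut) to 1.0 (fully open).
Only numpy, scipy, OpenCV 4.12 (cv2) and the standard library are available. Lean on these libraries where they do the work, as an engineer would, in place of code of your own. Each camera call takes 0.05 s, during which the arm holds its last target.

TASK

The glue on the four re-capped shoe heels has set: move them from the wooden drying board to the steel finishing tray, one heel upright in the middle of each compartment. Keep the job order, counted from the brass post at the end of each: the heel nearest the board's post goes in the compartment nearest the tray's post, the next beside it, and so on to the end. Set each heel down; do not drop it.

Things in the scene. Friction and masses are not known exactly. Their poses are not given: they have to be found in the camera images.
- heel_stiletto: A loose shoe heel standing seat down, rubber cap up. Stiletto heel: white plastic, 72 mm tall; round foot 42 mm in diameter that narrows to a slim shaft 15 mm in diameter from 32 mm up to 66 mm, then a 17 mm cap. About 45 g. Origin: centre of its underside (the seat), z up. Grip the shaft, about 50 mm up.
- heel_block: A loose shoe heel standing seat down, rubber cap up. Block heel: square pale wood, 40 x 40 mm and 56 mm tall with its dark cap (41 x 41 x 6 mm). About 60 g. Origin: centre of its underside (the seat), z up. x and y are square to its sides; grip it some 40 mm up between two parallel sides.
- heel_spool: A loose shoe heel standing seat down, rubber cap up. Spool heel: brown wood, round and waisted, 50 mm tall; foot 44 mm in diameter, waist 28 mm in diameter 20 mm up, a straight head 34 mm in diameter from 28 to 44 mm up, then a 35 mm cap. About 50 g. Origin: centre of its underside (the seat), z up. Grip the head, about 37 mm up.
- heel_low: A loose shoe heel standing seat down, rubber cap up. Low stacked heel: D-shaped, brown layers, dark cap, 28 mm tall, 46 mm wide (its y), 50 mm long (its x: flat end at -26 mm, rounded end at +24 mm; sides flat from x = -26 to 1 mm). About 70 g. Origin: centre of its underside (the seat), z up. Grip across the width, fingers closing along its y, TCP about 26 mm up.
- board: Drying board, fixed: dark wood, 320 x 90 x 10 mm, carrying four cork pads in a row, a heel on each. A brass post with a 20 mm round head, its top 32 mm above the table, stands at one end, 147 mm from the centre along +x. Origin: centre of its underside, on the table; x runs along the row towards the post. Places at x = +102, +34, -34, -102 mm, y = 0: first to fourth from the post.
- tray: Finishing tray, fixed: steel, 320 x 90 x 10 mm, long sides open; five cross fins (4 mm thick, tops 24 mm above the table) form four empty compartments 64 mm wide, floor 10 mm above the table. Post as on the board, 147 mm along +x. Origin: centre of its underside, on the table; x along the row to the post. Centres x = +102, +34, -34, -102 mm, y = 0: first to fourth from the post.
- pad_stiletto: Cork pad (all four alike), 58 x 58 x 3 mm, fixed on top of the drying board at one of its four places; its top is 13 mm above the table. On this one the stiletto heel stands at the start (within 5 mm of its centre). The pad stays there. Origin: centre of its underside; its x and y axes are parallel to the board's.
- pad_block: Cork pad (all four alike), 58 x 58 x 3 mm, fixed on top of the drying board at one of its four places; its top is 13 mm above the table. On this one the square block heel stands at the start (within 5 mm of its centre). The pad stays there. Origin: centre of its underside; its x and y axes are parallel to the board's.
- pad_spool: Cork pad (all four alike), 58 x 58 x 3 mm, fixed on top of the drying board at one of its four places; its top is 13 mm above the table. On this one the waisted spool heel stands at the start (within 5 mm of its centre). The pad stays there. Origin: centre of its underside; its x and y axes are parallel to the board's.
- pad_low: Cork pad (all four alike), 58 x 58 x 3 mm, fixed on top of the drying board at one of its four places; its top is 13 mm above the table. On this one the low D-shaped heel stands at the start (within 5 mm of its centre). The pad stays there. Origin: centre of its underside; its x and y axes are parallel to the board's.

How it is judged (in metres and radians):
At the end, for the whole second after the job is handed in: Each heel stands in the tray compartment of the same number from the brass post as its start place (its cork pad) on the board: within 14 mm of the centre along the row and 15 mm across, underside within 4 mm of the floor, tilt under 0.12 rad, at rest (((x of heel_stiletto in the frame of tray between 0.088 and 0.116 m and x of pad_stiletto in the frame of board between 0.082 and 0.122 m) or (x of heel_stiletto in the frame of tray between 0.02 and 0.048 m and x of pad_stiletto in the frame of board between 0.014 and 0.054 m) or (x of heel_stiletto in the frame of tray between -0.048 and -0.02 m and x of pad_stiletto in the frame of board between -0.054 and -0.014 m) or (x of heel_stiletto in the frame of tray between -0.116 and -0.088 m and x of pad_stiletto in the frame of board between -0.122 and -0.082 m)) and y of heel_stiletto in the frame of tray between -0.015 and 0.015 m and z of heel_stiletto in the frame of tray between 0.006 and 0.014 m and angle between each of heel_stiletto, heel_block, heel_spool, heel_low's own z axis and vertical below 0.12 rad and linear speed of each of heel_stiletto, heel_block, heel_spool, heel_low below 0.02 m/s and angular speed of each of heel_stiletto, heel_block, heel_spool, heel_low below 0.2 rad/s and ((x of heel_block in the frame of tray between 0.088 and 0.116 m and x of pad_block in the frame of board between 0.082 and 0.122 m) or (x of heel_block in the frame of tray between 0.02 and 0.048 m and x of pad_block in the frame of board between 0.014 and 0.054 m) or (x of heel_block in the frame of tray between -0.048 and -0.02 m and x of pad_block in the frame of board between -0.054 and -0.014 m) or (x of heel_block in the frame of tray between -0.116 and -0.088 m and x of pad_block in the frame of board between -0.122 and -0.082 m)) and y of heel_block in the frame of tray between -0.015 and 0.015 m and z of heel_block in the frame of tray between 0.006 and 0.014 m and ((x of heel_spool in the frame of tray between 0.088 and 0.116 m and x of pad_spool in the frame of board between 0.082 and 0.122 m) or (x of heel_spool in the frame of tray between 0.02 and 0.048 m and x of pad_spool in the frame of board between 0.014 and 0.054 m) or (x of heel_spool in the frame of tray between -0.048 and -0.02 m and x of pad_spool in the frame of board between -0.054 and -0.014 m) or (x of heel_spool in the frame of tray between -0.116 and -0.088 m and x of pad_spool in the frame of board between -0.122 and -0.082 m)) and y of heel_spool in the frame of tray between -0.015 and 0.015 m and z of heel_spool in the frame of tray between 0.006 and 0.014 m and ((x of heel_low in the frame of tray between 0.088 and 0.116 m and x of pad_low in the frame of board between 0.082 and 0.122 m) or (x of heel_low in the frame of tray between 0.02 and 0.048 m and x of pad_low in the frame of board between 0.014 and 0.054 m) or (x of heel_low in the frame of tray between -0.048 and -0.02 m and x of pad_low in the frame of board between -0.054 and -0.014 m) or (x of heel_low in the frame of tray between -0.116 and -0.088 m and x of pad_low in the frame of board between -0.122 and -0.082 m)) and y of heel_low in the frame of tray between -0.015 and 0.015 m and z of heel_low in the frame of tray between 0.006 and 0.014 m); the robot touches nothing.
It fails at once if A heel is dropped or thrown: it flies free, touching nothing, faster than 0.7 m/s (a fall of about 25 mm) ((linear speed of heel_stiletto above 0.7 m/s and contact force between heel_stiletto and anything else below 0.01 N) or (linear speed of heel_block above 0.7 m/s and contact force between heel_block and anything else below 0.01 N) or (linear speed of heel_spool above 0.7 m/s and contact force between heel_spool and anything else below 0.01 N) or (linear speed of heel_low above 0.7 m/s and contact force between heel_low and anything else below 0.01 N)).
It also fails if it takes over 106 s, if anything falls off the work surface, if the arm or the gripper's body presses on something with over 40 N, if the wrist force passes 120 N, or if a joint passes its speed limit or range.

## Working session

There is one attempt and no reset: what is moved stays moved. The work goes in short steps, Python scripts to look and compute and a tool call to move; the robot and the scene stay as the last step left them, time stands still between calls to the robot, and variables do not carry over. Pictures are saved under pics/ and viewed, and the job is handed in when it is done.

Besides the shell and the picture viewer there is one more tool, called in YAML: its name, and indented under it one key for each argument. carry_out: Moves the arm, as the interface text tells. Shift numbers are shares of 25 mm and turn numbers shares of 4 degrees, none past 1 either way. Its arguments: {"type":"object","properties":{"commands":{"type":"array","items":{"type":"array","items":{"type":"number","minimum":-1,"maximum":1}}},"force":{"type":"number"}},"required":["commands"]}

```bash
mkdir -p pics; ls; cat > h.py <<'E'
import sys; sys.path.insert(0,'.')
from plant import *
import numpy as np, cv2
def save(n,fn):
    d=get_image(n); cv2.imwrite(fn,d['img']); np.savez(fn[:-4]+'.npz',E=d['extrinsics'],p=[d['fov_y'],d['cx'],d['cy']]); return d
E
python3 - <<'E'
from h import *
for n in('top','side'):
    d=save(n,f'pics/{n}0.png'); print(n,d['fov_y'],d['cx'],d['cy'],np.round(d['extrinsics'],3).tolist())
print(get_obs())
E
```

```text
pics
top 51.24452789133982 320.46949509406886 197.2217268282613 [[-0.015, -1.0, 0.015, -21.502], [-0.989, 0.012, -0.15, 531.427], [0.15, -0.017, -0.989, 754.25], [0.0, 0.0, 0.0, 1.0]]
side 44.18725801551644 317.93658180838685 196.4760063358939 [[-0.706, -0.708, -0.003, 368.429], [-0.46, 0.461, -0.759, 298.918], [0.539, -0.535, -0.651, 944.515], [0.0, 0.0, 0.0, 1.0]]
{'time_s': 0.1, 'q': array([60.90572988, 26.83299376, -0.6644885 , 91.87482293,  0.34273736,
       61.38714004, -3.22535788]), 'joint_vel': array([ 0.09381394, -0.08019576,  0.0944888 , -0.06188004, -0.02303849,
        0.10937141, -0.05431118]), 'tau': array([ 9.30589231e-04, -5.33523345e+01,  2.17651553e-02, -2.51965499e+01,
        1.15538537e-02,  4.29426946e-03, -5.16397208e-06]), 'position': array([ 291.0876072 , -580.65367921,  249.11639055]), 'eef_rot': array([ 1.79994095e+02,  9.27895437e-02, -6.33735246e+01]), 'force': array([ 0.16159809, -0.14271263, -0.52781027]), 'ft_torque': array([-0.01976557,  0.03796894,  0.03054443]), 'finger_gap': 0.9986924680441461}
```

View pics/top0.png

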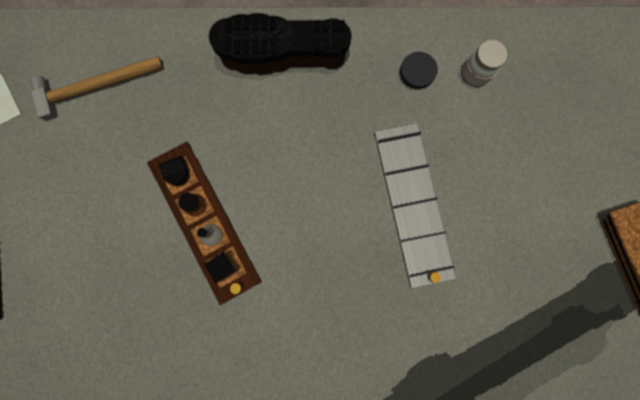

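View pics/side0.png

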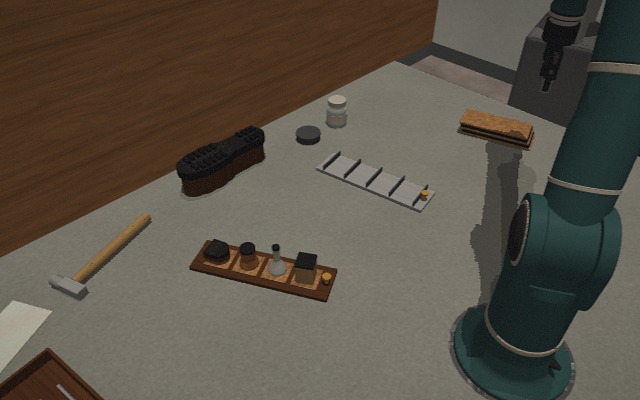

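The top view shows the board at left, with its post at (235,289), and the tray at right, with its post at (435,278). Counted from the post, the heels are block (223,265), stiletto (208,234), spool (192,203) and low (174,171). The side view agrees. Next I'll zoom in.

```bash
python3 - <<'E'
import cv2
t=cv2.imread('pics/top0.png');s=cv2.imread('pics/side0.png')
cv2.imwrite('pics/tb.png',cv2.resize(t[135:310,140:270],None,fx=3.4,fy=3.4,interpolation=cv2.INTER_CUBIC))
cv2.imwrite('pics/tt.png',cv2.resize(t[115:295,365:465],None,fx=3.3,fy=3.3,interpolation=cv2.INTER_CUBIC))
cv2.imwrite('pics/sb.png',cv2.resize(s[230:305,185:345],None,fx=5,fy=5,interpolation=cv2.INTER_CUBIC))
cv2.imwrite('pics/st.png',cv2.resize(s[145:215,310:440],None,fx=6,fy=6,interpolation=cv2.INTER_CUBIC))
E
```

```text
(no output)
```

View pics/tb.png

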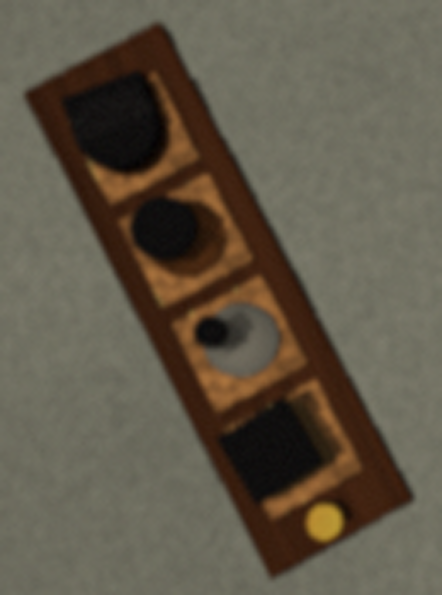

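View pics/sb.png

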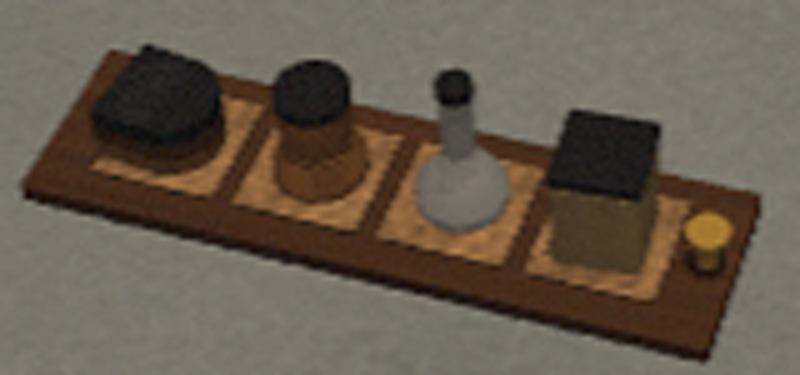

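View pics/st.png

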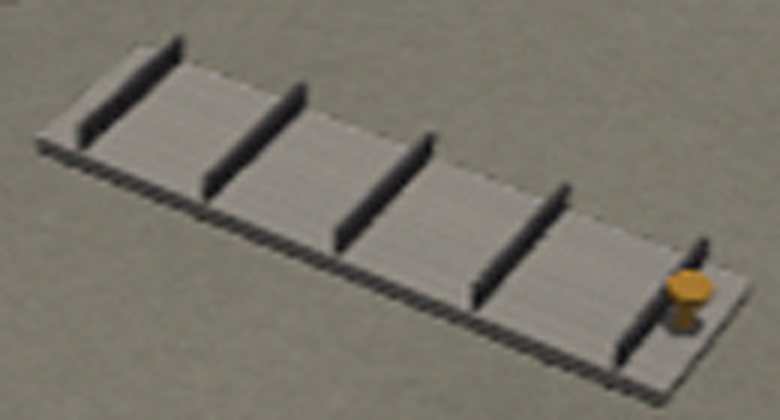

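```bash
cat > m.py <<'E'
import numpy as np, cv2
class V:
    def __init__(s,n):
        s.img=cv2.imread(f'pics/{n}.png'); z=np.load(f'pics/{n}.npz'); s.E=z['E']; fov,s.cx,s.cy=z['p']; s.f=200/np.tan(np.radians(fov/2))
        s.R=s.E[:3,:3]; s.c=-s.R.T@s.E[:3,3]
        s.hsv=cv2.cvtColor(s.img,cv2.COLOR_BGR2HSV)
    def ray(s,p):
        p=np.atleast_2d(np.asarray(p,float)); d=np.c_[(p[:,0]-s.cx)/s.f,(p[:,1]-s.cy)/s.f,np.ones(len(p))]@s.R
        return d/np.linalg.norm(d,axis=1)[:,None]
    def plane(s,p,z):
        d=s.ray(p); return s.c+d*((z-s.c[2])/d[:,2])[:,None]
    def proj(s,X):
        X=np.atleast_2d(X)@s.R.T+s.E[:3,3]; return np.c_[s.f*X[:,0]/X[:,2]+s.cx,s.f*X[:,1]/X[:,2]+s.cy]
def tri(a,pa,b,pb):
    d1=a.ray(pa)[0];d2=b.ray(pb)[0]
    t=np.linalg.lstsq(np.c_[d1,-d2],b.c-a.c,rcond=None)[0]
    P=a.c+t[0]*d1;Q=b.c+t[1]*d2
    return (P+Q)/2,np.linalg.norm(P-Q)
def blobs(mask,roi,amin=15):
    x0,y0,x1,y1=roi; m=np.zeros_like(mask); m[y0:y1,x0:x1]=mask[y0:y1,x0:x1]
    n,l,st,c=cv2.connectedComponentsWithStats(m,connectivity=4)
    return [(tuple(np.round(c[i],2)),tuple(st[i]),l==i) for i in range(1,n) if st[i][4]>=amin]
E
python3 - <<'E'
from m import *
T,S=V('top0'),V('side0')
yel=lambda v:((v.hsv[...,0]>=14)&(v.hsv[...,0]<=28)&(v.hsv[...,1]>150)&(v.hsv[...,2]>120)).astype(np.uint8)
dk=lambda v:(v.img.max(2)<42).astype(np.uint8)
for v,rs in((T,[(140,135,270,310),(365,115,465,295)]),(S,[(185,230,345,305),(310,145,440,215)])):
    for r in rs:
        print('yellow',[(b[0],b[1]) for b in blobs(yel(v),r,8)])
    print('dark',[(b[0],b[1]) for b in blobs(dk(v),rs[0],15)])
for p in((223,265),(208,234),(175,170),(155,165),(400,150),(300,300)): print(p,T.hsv[p[1],p[0]],T.img[p[1],p[0]])
E
```

```text
yellow [((np.float64(192.0), np.float64(175.24)), (np.int32(190), np.int32(167), np.int32(6), np.int32(14), np.int32(41))), ((np.float64(177.23), np.float64(187.67)), (np.int32(167), np.int32(182), np.int32(24), np.int32(12), np.int32(98))), ((np.float64(199.68), np.float64(191.51)), (np.int32(193), np.int32(187), np.int32(13), np.int32(11), np.int32(63))), ((np.float64(208.18), np.float64(205.21)), (np.int32(206), np.int32(198), np.int32(6), np.int32(13), np.int32(34))), ((np.float64(191.39), np.float64(217.46)), (np.int32(182), np.int32(211), np.int32(25), np.int32(13), np.int32(121))), ((np.float64(208.98), np.float64(224.71)), (np.int32(193), np.int32(217), np.int32(31), np.int32(19), np.int32(126))), ((np.float64(224.27), np.float64(237.58)), (np.int32(222), np.int32(233), np.int32(6), np.int32(8), np.int32(26))), ((np.float64(206.65), np.float64(246.86)), (np.int32(196), np.int32(237), np.int32(26), np.int32(18), np.int32(156))), ((np.float64(234.48), np.float64(254.11)), (np.int32(228), np.int32(247), np.int32(12), np.int32(16), np.int32(46))), ((np.float64(241.08), np.float64
[... 1285 characters left out ...]
int32(421))), ((np.float64(246.94), np.float64(248.57)), (np.int32(240), np.int32(242), np.int32(15), np.int32(14), np.int32(167))), ((np.float64(275.33), np.float64(247.12)), (np.int32(272), np.int32(244), np.int32(7), np.int32(7), np.int32(42))), ((np.float64(305.32), np.float64(260.78)), (np.int32(294), np.int32(252), np.int32(23), np.int32(18), np.int32(297))), ((np.float64(257.89), np.float64(284.69)), (np.int32(190), np.int32(268), np.int32(137), np.int32(34), np.int32(263)))]
(223, 265) [ 0  0 14] [14 14 14]
(208, 234) [20 45 51] [42 48 51]
(175, 170) [15 26 20] [18 19 20]
(155, 165) [ 10 187  56] [15 29 56]
(400, 150) [ 28  23 147] [134 146 147]
(300, 300) [ 30  32 112] [ 98 112 112]
```

```bash
python3 - <<'E'
from m import *
np.set_printoptions(precision=1,suppress=True)
T,S=V('top0'),V('side0')
for n,a,b in(('postB',(234.95,288.13),(326.22,275.76)),('postT',(434.89,276.92),(424.41,192.15)),('block',(219.67,267.06),(305.32,260.78)),('stil',(202.32,232.44),(275.33,247.12)),('spool',(189.07,202.04),(246.94,248.57)),('low',(174.34,170.58),(216.71,251.06))):
    P,e=tri(T,a,S,b); print(n,P,'gap',round(e,1))
print('planes', [T.plane(p,z)[0] for p,z in(((234.95,288.13),32),((434.89,276.92),32),((219.67,267.06),69),((202.32,232.44),85),((189.07,202.04),63),((174.34,170.58),41))])
# board & tray outlines in both views -> plane 10
for nm,v,roi,kind in(('boardT',T,(140,135,270,310),'b'),('trayT',T,(365,115,465,295),'t'),('boardS',S,(185,225,345,305),'b'),('trayS',S,(310,145,440,215),'t')):
    b,g,r=[v.img[...,i].astype(int) for i in range(3)]
    if kind=='b': m=((r-b>22)|(v.img.max(2)<45)).astype(np.uint8)
    else: m=((v.img.max(2)>122)&(abs(r-b)<22)|(v.img.max(2)<75)).astype(np.uint8)
    k=np.zeros_like(m);x0,y0,x1,y1=roi;k[y0:y1,x0:x1]=m[y0:y1,x0:x1]
    k=cv2.morphologyEx(k,cv2.MORPH_CLOSE,np.ones((3,3))); k=cv2.morphologyEx(k,cv2.MORPH_OPEN,np.ones((3,3)))
    cs=max(cv2.findContours(k,0,cv2.CHAIN_APPROX_NONE)[0],key=cv2.contourArea)
    X=v.plane(cs[:,0],10)[:,:2].astype(np.float32)
    print(nm,cv2.minAreaRect(X)); print(cv2.boxPoints(cv2.minAreaRect(X)))
    o=v.img.copy(); cv2.drawContours(o,[cs],-1,(0,255,0),1); cv2.imwrite(f'pics/o_{nm}.png',cv2.resize(o[roi[1]-5:roi[3]+5,roi[0]-5:roi[2]+5],None,fx=3,fy=3))
E
python3 -c "
import cv2,numpy as np
a=[cv2.imread(f'pics/o_{n}.png') for n in('boardT','trayT')]
c=np.zeros((600,800,3),np.uint8);x=0
for i in a:
  i=i[:600];c[:i.shape[0],x:x+i.shape[1]]=i;x+=i.shape[1]
cv2.imwrite('pics/oc.png',c)
a=[cv2.imread(f'pics/o_{n}.png') for n in('boardS','trayS')]
c=np.zeros((600,800,3),np.uint8);x=0
for i in a:
  i=i[:300];c[x:x+i.shape[0],:i.shape[1]]=i;x+=i.shape[0]
cv2.imwrite('pics/oc2.png',c)"
```

```text
postB [363.6 132.7  31.8] gap 0.2
postT [ 378.6 -241.1   32.8] gap 0.9
block [403.4 154.7  65. ] gap 1.1
stil [464.8 183.1  81.9] gap 1.6
spool [523.2 215.6  57.9] gap 2.1
low [588.7 253.9  29.8] gap 0.7
planes [array([363.5, 132.6,  32. ]), array([ 378.3, -241.6,   32. ]), array([403. , 153.4,  69. ]), array([464. , 181.7,  85. ]), array([521.7, 213.3,  63. ]), array([585.9, 249.9,  41. ])]
boardT ((492.76385498046875, 202.17494201660156), (318.49029541015625, 89.07746124267578), 28.38646125793457)
[[331.5 165.7]
 [373.8  87.3]
 [654.  238.7]
 [611.7 317.1]]
trayT ((522.492431640625, -214.385986328125), (320.11773681640625, 91.97421264648438), 10.69410228729248)
[[ 356.7 -198.9]
 [ 373.7 -289.3]
 [ 688.3 -229.9]
 [ 671.2 -139.5]]
boardS ((497.2951354980469, 193.66334533691406), (319.62054443359375, 121.77919006347656), 28.508319854736328)
[[327.8 170.9]
 [385.9  63.9]
 [666.8 216.4]
 [608.7 323.4]]
trayS ((518.641845703125, -232.62786865234375), (379.9081115722656, 300.91021728515625), 44.93742752075195)
[[ 277.9 -260.3]
 [ 490.4 -473.3]
 [ 759.4 -205. ]
 [ 546.8    8. ]]
```

View pics/oc.png

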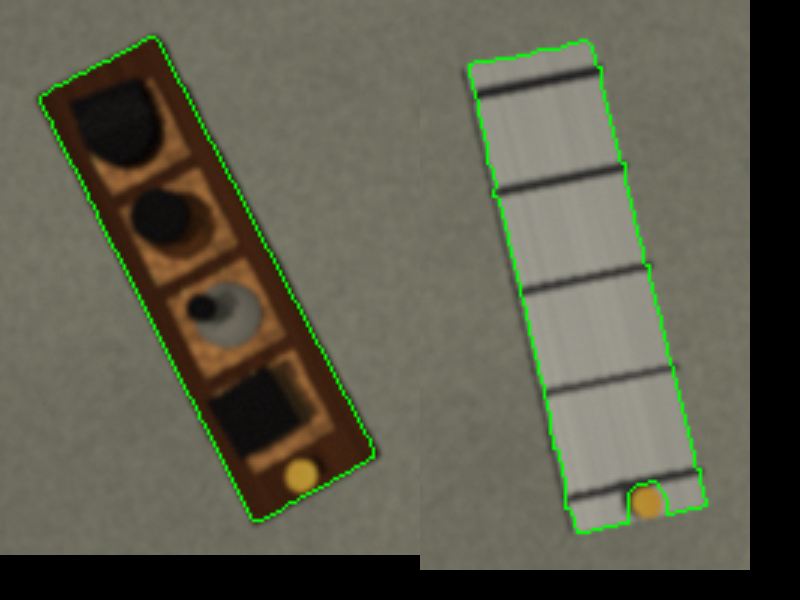

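View pics/oc2.png

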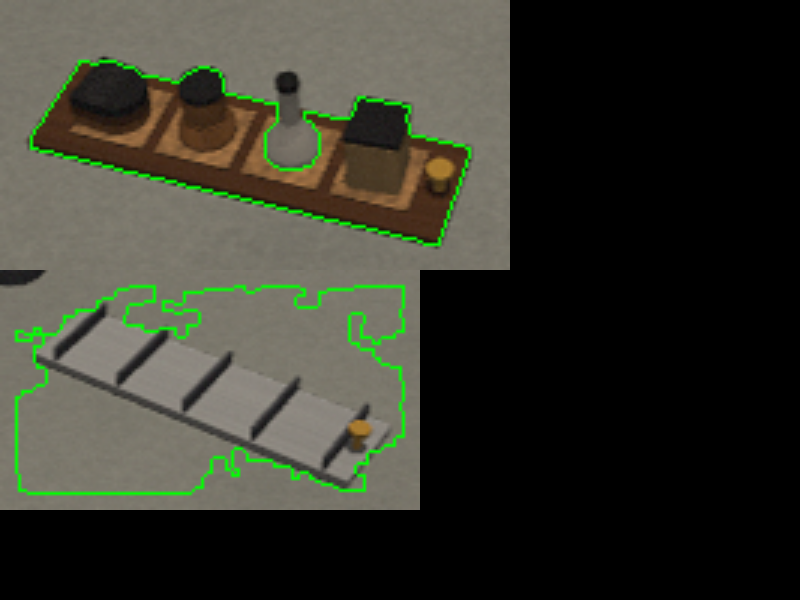

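```bash
python3 - <<'E'
from m import *
np.set_printoptions(precision=1,suppress=True)
T,S=V('top0'),V('side0')
# subpixel dark masks on 4x upsample
def up(v,roi,th):
    x0,y0,x1,y1=roi; g=v.img[y0:y1,x0:x1].max(2); g=cv2.resize(g,None,fx=4,fy=4,interpolation=cv2.INTER_CUBIC)
    m=(g<th).astype(np.uint8); m=cv2.morphologyEx(m,cv2.MORPH_OPEN,np.ones((5,5)))
    c=max(cv2.findContours(m,0,cv2.CHAIN_APPROX_NONE)[0],key=cv2.contourArea)[:,0].astype(float)
    return (c+.5)/4-.5+np.array([x0,y0])
for n,roi,z in(('block',(200,248,240,290),69),('low',(155,153,192,190),41),('spool',(175,190,205,215),63),('stil',(195,225,212,240),85)):
    for th in(36,44):
        c=up(T,roi,th); X=T.plane(c,z)[:,:2].astype(np.float32); print(n,th,cv2.minAreaRect(X))
        h=cv2.convexHull(X); print(cv2.approxPolyDP(h,4,True)[:,0].tolist() if n in('block','low') else cv2.minEnclosingCircle(X))
# stiletto foot
m=((T.hsv[...,1]<60)&(T.img.max(2)>42)).astype(np.uint8)
for b in blobs(m,(195,222,226,248),40): 
    X=T.plane(np.argwhere(b[2])[:,::-1],16)[:,:2].astype(np.float32); print('foot',b[0],cv2.minEnclosingCircle(X),X.mean(0))
# corners heights
bc=np.c_[np.array([[331.5,165.7],[373.8,87.3],[654,238.7],[611.7,317.1]]),np.full(4,10)]
tc=np.c_[np.array([[356.7,-198.9],[373.7,-289.3],[688.3,-229.9],[671.2,-139.5]]),np.full(4,10)]
for q in(bc,tc): print('T',T.proj(q),'\nS',S.proj(q))
E
```

```text
block 36 ((403.0984802246094, 153.9631805419922), (41.01215744018555, 42.68070602416992), 31.32976722717285)
[[428.8898010253906, 148.26405334472656], [409.4613037109375, 181.6494903564453], [376.75750732421875, 161.7847137451172], [396.76580810546875, 126.749755859375]]
block 44 ((404.121337890625, 152.80616760253906), (42.85051727294922, 46.94401168823242), 31.86223793029785)
[[429.77923583984375, 148.28208923339844], [410.35626220703125, 182.56207275390625], [375.4520263671875, 161.75439453125], [397.6175842285156, 124.98663330078125], [423.40447998046875, 137.44485473632812]]
low 36 ((583.4512939453125, 249.470458984375), (55.119964599609375, 50.06231689453125), 21.100261688232422)
[[615.1832275390625, 239.4663543701172], [600.3900756835938, 281.3253479003906], [570.0258178710938, 270.0731201171875], [558.1358032226562, 246.9019775390625], [560.3846435546875, 232.7943572998047], [571.9114379882812, 223.70611572265625], [587.5099487304688, 224.21690368652344]]
low 44 ((583.7868041992188, 249.7423095703125), (57.06332015991211, 51.28082275390625), 21.06372833251953)
[[615.666748046
[... 579 characters left out ...]
4.3319396972656, 182.05126953125), (15.95920467376709, 12.790306091308594), 89.20885467529297)
((464.17254638671875, 182.070068359375), 8.141233444213867)
stil 44 ((464.3301086425781, 181.83059692382812), (17.24193572998047, 13.67239761352539), 89.20828247070312)
((463.74896240234375, 181.79054260253906), 8.828924179077148)
foot (np.float64(211.76), np.float64(234.88)) ((464.2718200683594, 183.53868103027344), 19.70037078857422) [463.9 181.8]
T [[219.3 304.9]
 [260.9 281.5]
 [186.3 140.7]
 [146.  161.6]] 
S [[326.1 299.7]
 [337.2 268.5]
 [206.8 239.2]
 [188.8 266.6]]
T [[410.1 288.2]
 [456.3 278.5]
 [417.6 122.1]
 [373.8 130.6]] 
S [[420.6 210.7]
 [435.8 191.2]
 [333.6 151.4]
 [315.6 167.3]]
```

View pics/tt.png

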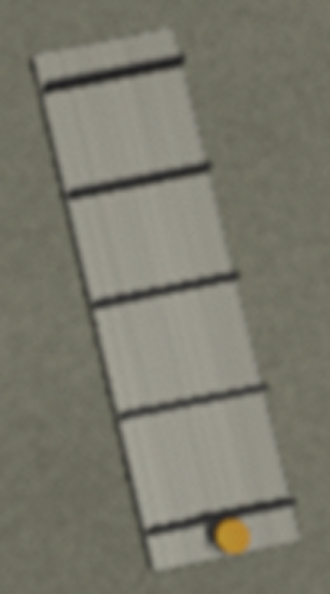

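```bash
cat > go.py <<'E'
from h import *
import sys
def d(x,y,z,yaw):
    o=get_obs(); p=o['position']; r,pi,yw=o['eef_rot']
    a=np.radians(yaw); v=np.array([x,y,z])-p
    s=np.array([np.cos(a)*v[0]+np.sin(a)*v[1],np.sin(a)*v[0]-np.cos(a)*v[1],-v[2]])/25
    print('t',round(o['time_s'],2),'pos',np.round(p,1),'rpy',np.round(o['eef_rot'],2),'gap',round(o['finger_gap'],3),'F',np.round(o['force'],1))
    print('turn first (tool z units)',round((yw-yaw)/4,2),'then units',np.round(s,2),'rows>=',round(np.linalg.norm(s),1),'per n rows', np.round(s/np.ceil(np.abs(s).max()),3),int(np.ceil(np.abs(s).max())))
if __name__=='__main__': d(*map(float,sys.argv[1:5]))
E
python3 go.py 588 251.7 150 -70.5
python3 - <<'E'
from m import *
np.set_printoptions(precision=1,suppress=True)
T,S=V('top0'),V('side0')
print((S.proj([[615.2,239.5,41],[600.4,281.3,41]])-[185,230])*5)
print((S.proj([[428.9,148.3,69],[409.5,181.6,69],[376.8,161.8,69],[396.8,126.7,69]])-[185,230])*5)
print((S.proj([[464.1,182,85],[521.7,213.6,63]])-[185,230])*5)
E
```

```text
t 0.1 pos [ 291.1 -580.7  249.1] rpy [ 1.7999e+02  9.0000e-02 -6.3370e+01] gap 0.999 F [ 0.2 -0.1 -0.5]
turn first (tool z units) 1.78 then units [-27.42 -22.31   3.96] rows>= 35.6 per n rows [-0.979 -0.797  0.142] 28
[[147.3  41.9]
 [ 89.6 106.6]]
[[572.1 108.2]
 [545.7 174.2]
 [634.8 190.9]
 [661.  121. ]]
[[456.   80.5]
 [316.6  84.9]]
```

carry_out:
  commands:
    - [0,0,0,0,0,0.89,0]
    - [0,0,0,0,0,0.89,0]
    - [-0.9,-0.7,0.14,0,0,0,0]
    - [-0.98,-0.8,0.14,0,0,0,0]
    - [-0.98,-0.8,0.14,0,0,0,0]
  force: 40

```text
time_s: 0.52
position: [321.3, -493.5, 238.6]
eef_rot: [180.0, 0.1, -70.6]
force: [1.0, 0.0, -0.5]
finger_gap: 1.001
```

carry_out:
  commands:
    - [-0.98,-0.8,0.14,0,0,0,0]
    - [-0.98,-0.8,0.14,0,0,0,0]
    - [-0.98,-0.8,0.14,0,0,0,0]
    - [-0.98,-0.8,0.14,0,0,0,0]
    - [-0.98,-0.8,0.14,0,0,0,0]

```text
time_s: 0.93
position: [375.0, -344.0, 221.6]
eef_rot: [180.0, 0.0, -70.5]
force: [-0.2, -0.5, 0.2]
finger_gap: 0.997
```

carry_out:
  commands:
    - [-0.98,-0.8,0.14,0,0,0,0]
    - [-0.98,-0.8,0.14,0,0,0,0]
    - [-0.98,-0.8,0.14,0,0,0,0]
    - [-0.98,-0.8,0.14,0,0,0,0]
    - [-0.98,-0.8,0.14,0,0,0,0]

```text
time_s: 1.35
position: [428.4, -195.2, 204.2]
eef_rot: [180.0, 0.0, -70.5]
force: [-0.7, 0.3, 0.6]
finger_gap: 0.998
```

carry_out:
  commands:
    - [-0.98,-0.8,0.14,0,0,0,0]
    - [-0.98,-0.8,0.14,0,0,0,0]
    - [-0.98,-0.8,0.14,0,0,0,0]
    - [-0.98,-0.8,0.14,0,0,0,0]
    - [-0.98,-0.8,0.14,0,0,0,0]

```text
time_s: 1.77
position: [481.8, -46.4, 186.7]
eef_rot: [180.0, 0.0, -70.5]
force: [-0.3, -0.2, -0.2]
finger_gap: 1.001
```

```bash
python3 go.py 588 251.7 150 -70.5
```

```text
t 1.77 pos [481.8 -46.4 186.7] rpy [179.98   0.   -70.5 ] gap 1.001 F [-0.3 -0.2 -0.2]
turn first (tool z units) 0.0 then units [-9.82 -7.99  1.47] rows>= 12.7 per n rows [-0.982 -0.799  0.147] 10
```

carry_out:
  commands:
    - [-0.98,-0.8,0.14,0,0,0,0]
    - [-0.98,-0.8,0.14,0,0,0,0]
    - [-0.98,-0.8,0.14,0,0,0,0]
    - [-0.98,-0.8,0.14,0,0,0,0]
    - [-0.98,-0.8,0.14,0,0,0,0]

```text
time_s: 2.18
position: [535.1, 102.4, 169.0]
eef_rot: [180.0, -0.0, -70.5]
force: [0.6, 0.5, 0.4]
finger_gap: 0.998
```

carry_out:
  commands:
    - [-0.98,-0.8,0.14,0,0,0,0]
    - [-0.98,-0.8,0.14,0,0,0,0]
    - [-0.98,-0.8,0.14,0,0,0,0]
    - [-0.98,-0.8,0.14,0,0,0,0]
    - [-0.98,-0.8,0.14,0,0,0,0]

```text
time_s: 2.6
position: [588.5, 251.1, 151.2]
eef_rot: [179.9, -0.0, -70.5]
force: [0.1, -0.2, -0.0]
finger_gap: 0.996
```

```bash
python3 go.py 588 251.7 40 -70.5; python3 -c "
from h import *
save('side','pics/s1.png');save('top','pics/t1.png')
s=cv2.imread('pics/s1.png');cv2.imwrite('pics/s1c.png',cv2.resize(s[150:310,150:350],None,fx=3.5,fy=3.5))"
```

```text
t 2.6 pos [588.5 251.1 151.2] rpy [ 1.7994e+02 -1.0000e-02 -7.0490e+01] gap 0.996 F [ 0.1 -0.2 -0. ]
turn first (tool z units) 0.0 then units [-0.03  0.01  4.45] rows>= 4.4 per n rows [-0.006  0.002  0.89 ] 5
```

View pics/s1c.png

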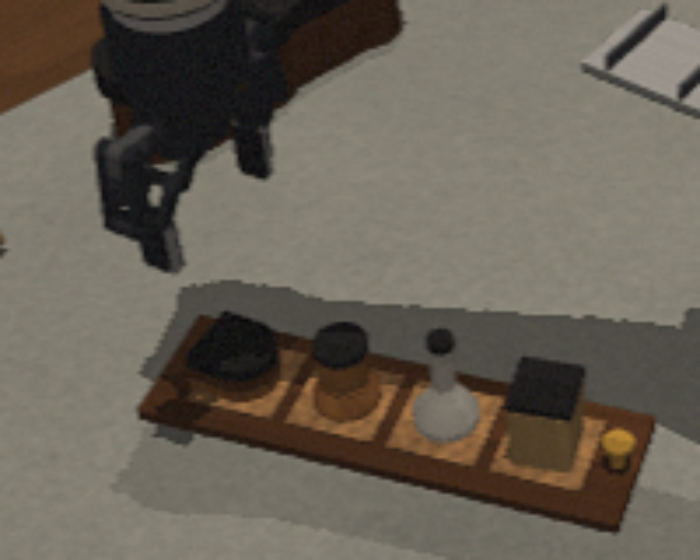

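The side view shows the open fingers straddling the row above the low heel at crop (235,345). The neighbouring heels are clear, so I'll descend.

carry_out:
  commands:
    - [0,0,0.9,0,0,0,0]
    - [0,0,0.9,0,0,0,0]
    - [0,0,0.9,0,0,0,0]
    - [0,0,0.9,0,0,0,0]
    - [0,0,0.85,0,0,0,0]

```text
time_s: 3.12
position: [588.0, 248.9, 39.2]
eef_rot: [179.9, -0.0, -70.5]
force: [-0.2, 1.7, -0.1]
finger_gap: 1.0
```

carry_out:
  commands:
    - [0,0,0,0,0,0,1]
    - [0,0,0,0,0,0,1]
    - [0,0,0,0,0,0,1]
    - [0,0,0,0,0,0,1]
    - [0,0,0,0,0,0,1]
  force: 40

```text
time_s: 3.53
position: [589.5, 250.2, 42.5]
eef_rot: [-179.8, 0.0, -70.5]
force: [0.5, -0.5, -0.0]
finger_gap: 0.531
```

carry_out:
  commands:
    - [0,0,0,0,0,0,1]
    - [0,0,0,0,0,0,1]
    - [0,0,0,0,0,0,1]
    - [0,0,0,0,0,0,1]
    - [0,0,0,0,0,0,1]

```text
time_s: 3.95
position: [589.4, 250.2, 42.4]
eef_rot: [-179.9, -0.0, -70.5]
force: [-0.5, -0.8, 6.7]
finger_gap: 0.528
```

carry_out:
  commands:
    - [0,0,-0.1,0,0,0,1]
    - [0,0,-0.3,0,0,0,1]
    - [0,0,-0.6,0,0,0,1]
    - [0,0,-0.9,0,0,0,1]
    - [0,0,-0.9,0,0,0,1]

```text
time_s: 4.37
position: [588.0, 249.8, 112.0]
eef_rot: [179.9, 0.0, -70.5]
force: [-0.7, 0.7, 0.3]
finger_gap: 0.529
```

```bash
python3 go.py 627.6 -194.6 110 -79.3; python3 -c "
from h import *
save('side','pics/s2.png')
s=cv2.imread('pics/s2.png');cv2.imwrite('pics/s2c.png',cv2.resize(s[150:310,150:350],None,fx=3.5,fy=3.5))"
```

```text
t 4.37 pos [588.  249.8 112. ] rpy [179.94   0.   -70.48] gap 0.529 F [-0.7  0.7  0.3]
turn first (tool z units) 2.21 then units [17.76  1.74  0.08] rows>= 17.8 per n rows [0.987 0.097 0.004] 18
```

View pics/s2c.png

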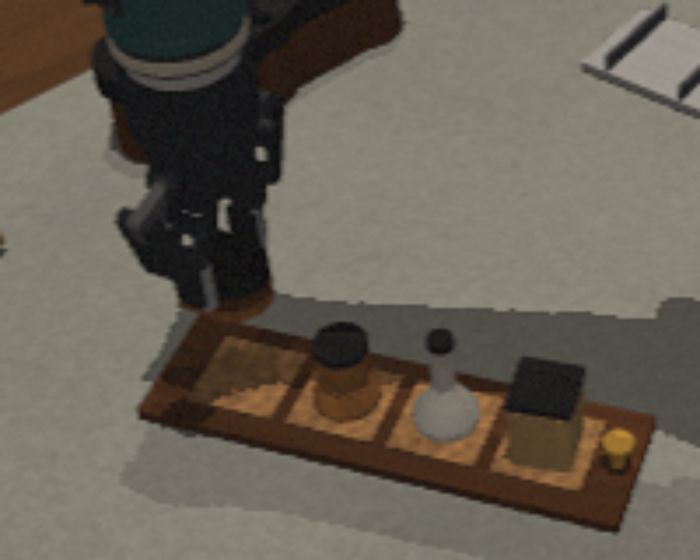

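carry_out:
  commands:
    - [0,0,0,0,0,0.74,1]
    - [0,0,0,0,0,0.74,1]
    - [0,0,0,0,0,0.74,1]
    - [0.5,0.05,0,0,0,0,1]
    - [0.8,0.08,0,0,0,0,1]

```text
time_s: 4.83
position: [590.7, 219.4, 111.8]
eef_rot: [-179.9, 0.1, -79.0]
force: [0.1, -0.4, -1.1]
finger_gap: 0.529
```

carry_out:
  commands:
    - [1,0.1,0,0,0,0,1]
    - [1,0.1,0,0,0,0,1]
    - [1,0.1,0,0,0,0,1]
    - [1,0.1,0,0,0,0,1]
    - [1,0.1,0,0,0,0,1]

```text
time_s: 5.25
position: [602.0, 89.7, 111.4]
eef_rot: [-180.0, -0.0, -79.3]
force: [0.9, -0.4, -0.2]
finger_gap: 0.532
```

carry_out:
  commands:
    - [1,0.1,0,0,0,0,1]
    - [1,0.1,0,0,0,0,1]
    - [1,0.1,0,0,0,0,1]
    - [1,0.1,0,0,0,0,1]
    - [1,0.1,0,0,0,0,1]

```text
time_s: 5.67
position: [612.5, -35.5, 111.5]
eef_rot: [-180.0, -0.0, -79.3]
force: [-0.0, 0.4, -1.5]
finger_gap: 0.529
```

carry_out:
  commands:
    - [1,0.1,0,0,0,0,1]
    - [1,0.1,0,0,0,0,1]
    - [1,0.1,0,0,0,0,1]
    - [1,0.1,0,0,0,0,1]
    - [0.7,0.07,0,0,0,0,1]

```text
time_s: 6.08
position: [622.3, -155.1, 111.4]
eef_rot: [180.0, -0.1, -79.5]
force: [0.5, -0.8, -0.8]
finger_gap: 0.529
```

```bash
python3 go.py 627.6 -194.6 45 -79.3
```

```text
t 6.08 pos [ 622.3 -155.1  111.4] rpy [ 1.7999e+02 -1.1000e-01 -7.9460e+01] gap 0.529 F [ 0.5 -0.8 -0.8]
turn first (tool z units) -0.04 then units [1.59 0.08 2.66] rows>= 3.1 per n rows [0.531 0.028 0.885] 3
```

carry_out:
  commands:
    - [0.8,0.04,0,0,0,0,1]
    - [0.6,0.04,0,0,0,0,1]
    - [0.19,0,0.6,0,0,0,1]
    - [0,0,0.9,0,0,0,1]
    - [0,0,0.9,0,0,0,1]

```text
time_s: 6.5
position: [628.3, -190.4, 50.0]
eef_rot: [-179.9, -0.0, -79.4]
force: [0.1, 0.2, -0.6]
finger_gap: 0.53
```

carry_out:
  commands:
    - [0,0,0.1,0,0,0,1]
    - [0,0,0,0,0,0,1]

```text
time_s: 6.67
position: [626.6, -188.9, 46.0]
eef_rot: [179.8, 0.1, -79.3]
force: [0.3, 0.4, -0.9]
finger_gap: 0.524
```

```bash
python3 go.py 627.6 -194.6 39.5 -79.3;python3 -c "
from h import *
s=save('side','pics/s3.png')['img'];t=save('top','pics/t3.png')['img']
c=np.zeros((600,800,3),np.uint8);c[:400,:800]=cv2.resize(s[70:220,230:430],None,fx=2.67,fy=2.67)[:400,:800][:, :534].repeat(1,1) if 0 else cv2.resize(s[120:220,270:470],(800,400))
cv2.imwrite('pics/s3c.png',c[:400])"
```

```text
t 6.67 pos [ 626.6 -188.9   46. ] rpy [ 1.7978e+02  1.4000e-01 -7.9290e+01] gap 0.524 F [ 0.3  0.4 -0.9]
turn first (tool z units) 0.0 then units [0.23 0.   0.26] rows>= 0.3 per n rows [0.231 0.003 0.259] 1
```

View pics/s3c.png

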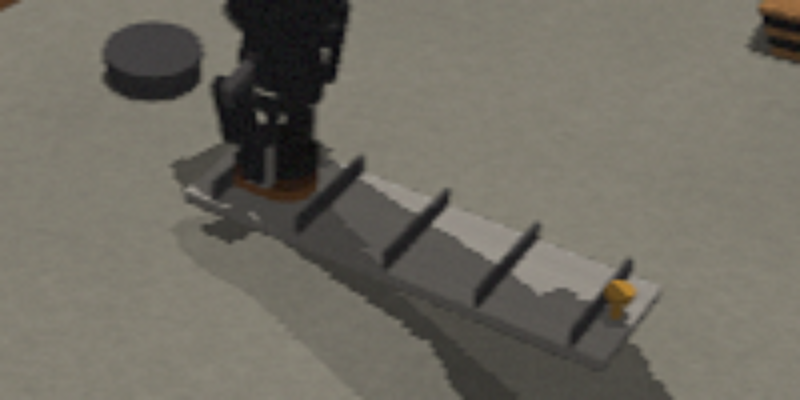

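The heel sits between the two far fins at crop (275,180) and is clear of both. I'll lower it to contact.

carry_out:
  commands:
    - [0.23,0,0.1,0,0,0,1]
    - [0,0,0.1,0,0,0,1]
    - [0,0,0,0,0,0,1]

```text
time_s: 7.02
position: [629.5, -196.6, 43.7]
eef_rot: [-180.0, -0.1, -79.4]
force: [0.0, 0.4, -0.7]
finger_gap: 0.528
```

carry_out:
  commands:
    - [0,0,0.06,0,0,0,1]
    - [0,0,0,0,0,0,1]

```text
time_s: 7.18
position: [629.3, -195.7, 41.8]
eef_rot: [-180.0, -0.0, -79.4]
force: [0.8, 0.4, -0.7]
finger_gap: 0.529
```

carry_out:
  commands:
    - [0,0,0.04,0,0,0,1]
    - [0,0,0,0,0,0,1]

```text
time_s: 7.35
position: [629.2, -195.6, 40.7]
eef_rot: [180.0, 0.0, -79.4]
force: [-0.2, -0.2, -0.7]
finger_gap: 0.528
```

carry_out:
  commands:
    - [0,0,0.04,0,0,0,1]
    - [0,0,0,0,0,0,1]

```text
time_s: 7.52
position: [629.2, -195.7, 39.5]
eef_rot: [180.0, 0.0, -79.4]
force: [1.1, 0.8, -1.2]
finger_gap: 0.528
```

carry_out:
  commands:
    - [0,0,0.04,0,0,0,1]
    - [0,0,0,0,0,0,1]

```text
time_s: 7.68
position: [629.3, -195.7, 39.4]
eef_rot: [180.0, -0.0, -79.4]
force: [-2.5, 0.3, 5.7]
finger_gap: 0.524
```

carry_out:
  commands:
    - [0,0,0.04,0,0,0,1]
    - [0,0,0,0,0,0,1]

```text
time_s: 7.85
position: [629.3, -195.7, 39.4]
eef_rot: [180.0, -0.0, -79.4]
force: [-5.2, 0.9, 10.7]
finger_gap: 0.528
```

Contact came at TCP z 39.4, exactly as worked out, so the floor is at 10 mm. Releasing now.

carry_out:
  commands:
    - [0,0,-0.04,0,0,0,1]
    - [0,0,0,0,0,0,0.35]
    - [0,0,0,0,0,0,0]
    - [0,0,0,0,0,0,0]
    - [0,0,0,0,0,0,0]

```text
time_s: 8.27
position: [629.2, -195.7, 38.4]
eef_rot: [180.0, 0.0, -79.4]
force: [-0.3, 0.1, -0.2]
finger_gap: 0.998
```

carry_out:
  commands:
    - [0,0,0,0,0,0,0]
    - [0,0,-0.5,0,0,0,0]
    - [0,0,-1,0,0,0,0]
    - [0,0,-1,0,0,0,0]
    - [0,0,-1,0,0,0,0]

```text
time_s: 8.68
position: [629.2, -195.7, 127.8]
eef_rot: [180.0, 0.0, -79.4]
force: [0.7, -0.8, -0.7]
finger_gap: 0.999
```

```bash
python3 go.py 521.8 213.8 120 -61.6
```

```text
t 8.68 pos [ 629.2 -195.7  127.8] rpy [ 1.7999e+02  1.0000e-02 -7.9370e+01] gap 0.999 F [ 0.7 -0.8 -0.7]
turn first (tool z units) -4.44 then units [-16.45  -4.01   0.31] rows>= 16.9 per n rows [-0.968 -0.236  0.018] 17
```

carry_out:
  commands:
    - [0,0,0,0,0,-0.89,0]
    - [0,0,0,0,0,-0.89,0]
    - [0,0,0,0,0,-0.89,0]
    - [0,0,0,0,0,-0.89,0]
    - [0,0,0,0,0,-0.88,0]

```text
time_s: 9.1
position: [629.5, -195.9, 127.4]
eef_rot: [-180.0, -0.0, -61.4]
force: [0.0, 0.0, 0.1]
finger_gap: 1.001
```

carry_out:
  commands:
    - [-0.97,-0.24,0,0,0,0,0]
    - [-0.97,-0.24,0,0,0,0,0]
    - [-0.97,-0.24,0,0,0,0,0]
    - [-0.97,-0.24,0,0,0,0,0]
    - [-0.97,-0.24,0,0,0,0,0]

```text
time_s: 9.52
position: [597.9, -73.9, 127.2]
eef_rot: [-180.0, -0.0, -61.6]
force: [-0.3, 1.0, -0.1]
finger_gap: 1.003
```

carry_out:
  commands:
    - [-0.97,-0.24,0,0,0,0,0]
    - [-0.97,-0.24,0,0,0,0,0]
    - [-0.97,-0.24,0,0,0,0,0]
    - [-0.97,-0.24,0,0,0,0,0]
    - [-0.97,-0.24,0,0,0,0,0]

```text
time_s: 9.93
position: [566.7, 47.2, 127.3]
eef_rot: [-179.9, -0.0, -61.6]
force: [0.7, 0.5, 0.6]
finger_gap: 0.998
```

carry_out:
  commands:
    - [-0.97,-0.24,0,0,0,0,0]
    - [-0.97,-0.24,0,0,0,0,0]
    - [-0.97,-0.24,0,0,0,0,0]
    - [-0.97,-0.24,0,0,0,0,0]
    - [-0.97,-0.24,0,0,0,0,0]

```text
time_s: 10.35
position: [535.4, 168.2, 127.3]
eef_rot: [-179.9, -0.0, -61.6]
force: [0.2, 0.2, -0.8]
finger_gap: 0.997
```

```bash
python3 go.py 522 214.5 110 -61.6; python3 -c "
from h import *
d=save('top','pics/t4.png');t=d['img'];cv2.imwrite('pics/t4c.png',cv2.resize(t[100:300,360:480],(360,600),interpolation=cv2.INTER_CUBIC))"
```

```text
t 10.35 pos [535.4 168.2 127.3] rpy [-1.7994e+02 -3.0000e-02 -6.1620e+01] gap 0.997 F [ 0.2  0.2 -0.8]
turn first (tool z units) -0.0 then units [-1.88 -0.41  0.69] rows>= 2.0 per n rows [-0.942 -0.204  0.345] 2
```

View pics/t4c.png

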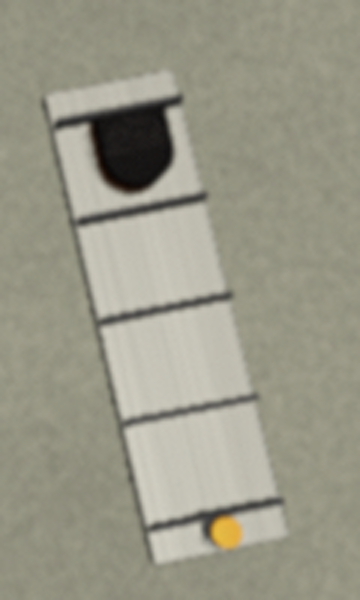

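The low heel stands in the fourth compartment. Its cap is at crop (133,150), towards the far fin, so I'll measure it before going on.

```bash
cat > chk.py <<'E'
from m import *
import sys
def chk(n,zs,roi=(365,110,470,300)):
    T=V(n); c0=np.array([522.5,-214.4]);a=np.radians(10.69);ux=-np.array([np.cos(a),np.sin(a)]);uy=np.array([-ux[1],ux[0]])
    x0,y0,x1,y1=roi; g=cv2.resize(T.img[y0:y1,x0:x1].max(2),None,fx=4,fy=4,interpolation=cv2.INTER_CUBIC)
    m=cv2.morphologyEx((g<40).astype(np.uint8),cv2.MORPH_OPEN,np.ones((17,17)))
    for c in cv2.findContours(m,0,cv2.CHAIN_APPROX_NONE)[0]:
        p=(c[:,0]+.5)/4-.5+np.array([x0,y0])
        for z in zs:
            X=T.plane(p,z)[:,:2]-c0; L=np.c_[X@ux,X@uy]
            print('z',z,'px',p.mean(0).round(),'tray x %.1f..%.1f y %.1f..%.1f'%(L[:,0].min(),L[:,0].max(),L[:,1].min(),L[:,1].max()))
if __name__=='__main__': chk(sys.argv[1],map(float,sys.argv[2:]))
E
python3 chk.py t4 38
```

```text
z 38.0 px [404. 147.] tray x -129.5..-77.9 y -25.4..23.0
```

The low heel's origin works out at tray x about -102.5, y -1, which is centred. Now the spool.

carry_out:
  commands:
    - [-0.94,-0.2,0,0,0,0,0]
    - [-0.94,-0.2,0,0,0,0,0]
    - [0,0,0.3,0,0,0,0]
    - [0,0,0.5,0,0,0,0]
    - [0,0,0,0,0,0,0]

```text
time_s: 10.82
position: [521.0, 211.8, 104.4]
eef_rot: [179.8, -0.0, -61.6]
force: [-0.7, -0.9, 0.5]
finger_gap: 1.005
```

```bash
python3 go.py 522 214.5 50 -61.6; python3 -c "
from h import *
s=save('side','pics/s5.png')['img'];cv2.imwrite('pics/s5c.png',cv2.resize(s[150:310,150:350],None,fx=3.5,fy=3.5))"
```

```text
t 10.82 pos [521.  211.8 104.4] rpy [ 1.798e+02 -3.000e-02 -6.163e+01] gap 1.005 F [-0.7 -0.9  0.5]
turn first (tool z units) -0.01 then units [-0.08 -0.09  2.17] rows>= 2.2 per n rows [-0.026 -0.029  0.725] 3
```

View pics/s5c.png

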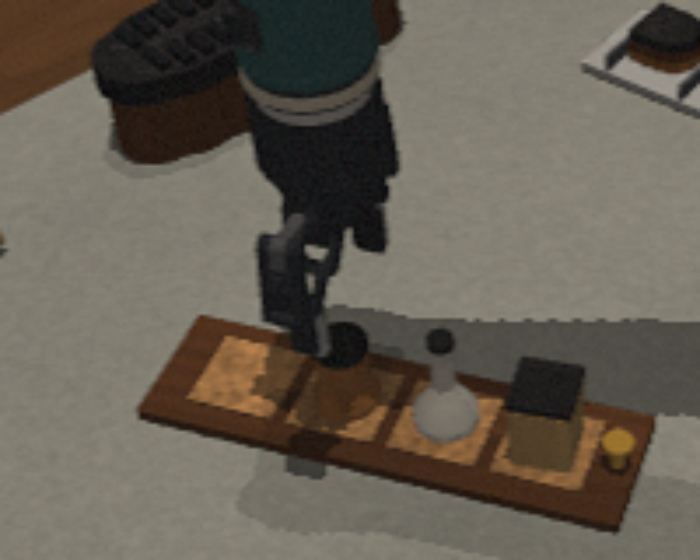

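The near finger is in front of the spool at crop (320,345) and clear of the stiletto. Descending.

carry_out:
  commands:
    - [-0.05,-0.05,0.75,0,0,0,0]
    - [0,0,0.75,0,0,0,0]
    - [0,0,0.67,0,0,0,0]
    - [0,0,0,0,0,0,0]

```text
time_s: 11.2
position: [521.1, 212.3, 49.1]
eef_rot: [179.7, -0.0, -61.7]
force: [-0.5, -0.9, 0.3]
finger_gap: 1.001
```

carry_out:
  commands:
    - [0,0,0,0,0,0,1]
    - [0,0,0,0,0,0,1]
    - [0,0,0,0,0,0,1]
    - [0,0,0,0,0,0,1]
    - [0,0,0,0,0,0,1]

```text
time_s: 11.62
position: [523.2, 215.2, 53.1]
eef_rot: [-179.9, -0.0, -61.6]
force: [-1.8, 0.6, 2.4]
finger_gap: 0.392
```

carry_out:
  commands:
    - [0,0,0,0,0,0,1]
    - [0,0,0,0,0,0,1]
    - [0,0,0,0,0,0,1]

```text
time_s: 11.87
position: [523.2, 215.3, 53.0]
eef_rot: [-179.9, -0.0, -61.6]
force: [-0.6, -0.7, 6.5]
finger_gap: 0.39
```

carry_out:
  commands:
    - [0,0,-0.1,0,0,0,1]
    - [0,0,-0.3,0,0,0,1]
    - [0,0,-0.6,0,0,0,1]
    - [0,0,-0.9,0,0,0,1]
    - [0,0,-0.9,0,0,0,1]

```text
time_s: 12.28
position: [521.8, 214.5, 122.4]
eef_rot: [179.9, 0.0, -61.6]
force: [-0.7, -0.1, -0.4]
finger_gap: 0.391
```

```bash
python3 go.py 555.9 -208.1 110 -79.3; python3 -c "
from h import *
s=save('side','pics/s6.png')['img'];cv2.imwrite('pics/s6c.png',cv2.resize(s[150:310,150:350],None,fx=3.5,fy=3.5))"
```

```text
t 12.28 pos [521.8 214.5 122.4] rpy [ 1.7988e+02  1.0000e-02 -6.1600e+01] gap 0.391 F [-0.7 -0.1 -0.4]
turn first (tool z units) 4.42 then units [16.86  1.8   0.5 ] rows>= 17.0 per n rows [0.992 0.106 0.029] 17
```

View pics/s6c.png

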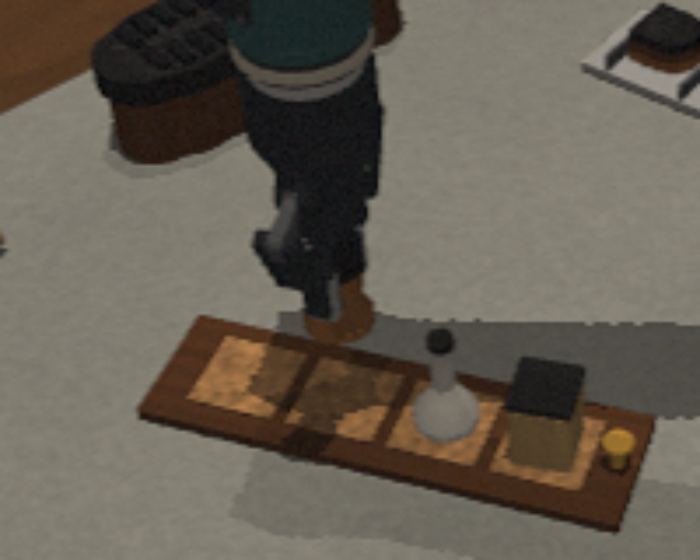

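carry_out:
  commands:
    - [0,0,0,0,0,0.88,1]
    - [0,0,0,0,0,0.88,1]
    - [0,0,0,0,0,0.88,1]
    - [0,0,0,0,0,0.88,1]
    - [0,0,0,0,0,0.9,1]

```text
time_s: 12.75
position: [522.4, 214.7, 122.2]
eef_rot: [180.0, -0.0, -79.5]
force: [-0.4, -0.5, -0.9]
finger_gap: 0.389
```

carry_out:
  commands:
    - [0.5,0.05,0,0,0,0,1]
    - [0.8,0.08,0,0,0,0,1]
    - [1,0.11,0,0,0,0,1]
    - [1,0.11,0,0,0,0,1]
    - [1,0.11,0,0,0,0,1]

```text
time_s: 13.17
position: [530.9, 104.9, 122.0]
eef_rot: [180.0, -0.0, -79.2]
force: [0.3, 0.2, -0.4]
finger_gap: 0.389
```

carry_out:
  commands:
    - [1,0.11,0,0,0,0,1]
    - [1,0.11,0,0,0,0,1]
    - [1,0.11,0,0,0,0,1]
    - [1,0.11,0,0,0,0,1]
    - [1,0.11,0,0,0,0,1]

```text
time_s: 13.58
position: [540.4, -20.7, 122.1]
eef_rot: [180.0, -0.0, -79.2]
force: [0.6, -0.3, -0.2]
finger_gap: 0.389
```

carry_out:
  commands:
    - [1,0.11,0,0,0,0,1]
    - [1,0.11,0,0,0,0,1]
    - [1,0.11,0,0,0,0,1]
    - [1,0.11,0,0,0,0,1]
    - [0.8,0.08,0,0,0,0,1]

```text
time_s: 14.0
position: [549.5, -142.2, 122.0]
eef_rot: [180.0, -0.1, -79.3]
force: [0.6, -0.5, -0.5]
finger_gap: 0.389
```

```bash
python3 go.py 555.9 -208.1 54 -79.3
```

```text
t 14.0 pos [ 549.5 -142.2  122. ] rpy [ 1.7996e+02 -6.0000e-02 -7.9320e+01] gap 0.389 F [ 0.6 -0.5 -0.5]
turn first (tool z units) -0.0 then units [2.64 0.24 2.72] rows>= 3.8 per n rows [0.879 0.08  0.907] 3
```

carry_out:
  commands:
    - [0.9,0.08,0,0,0,0,1]
    - [0.9,0.08,0,0,0,0,1]
    - [0.6,0.05,0,0,0,0,1]
    - [0.24,0,0.6,0,0,0,1]
    - [0,0,0.8,0,0,0,1]

```text
time_s: 14.42
position: [558.0, -208.9, 88.4]
eef_rot: [-179.8, -0.2, -79.4]
force: [0.4, -1.2, -0.4]
finger_gap: 0.39
```

carry_out:
  commands:
    - [0,0,0.8,0,0,0,1]
    - [0,0,0.4,0,0,0,1]
    - [0,0,0,0,0,0,1]

```text
time_s: 14.67
position: [555.2, -204.7, 54.6]
eef_rot: [179.7, 0.1, -79.3]
force: [-0.2, 0.4, -0.1]
finger_gap: 0.388
```

```bash
python3 go.py 555.9 -208.1 50 -79.3
```

```text
t 14.67 pos [ 555.2 -204.7   54.6] rpy [ 1.7974e+02  1.3000e-01 -7.9260e+01] gap 0.388 F [-0.2  0.4 -0.1]
turn first (tool z units) 0.01 then units [ 0.14 -0.    0.19] rows>= 0.2 per n rows [ 0.14  -0.003  0.186] 1
```

carry_out:
  commands:
    - [0.05,0,0.08,0,0,0,1]
    - [0,0,0.05,0,0,0,1]
    - [0,0,0,0,0,0,1]

```text
time_s: 14.92
position: [558.3, -206.0, 54.6]
eef_rot: [-179.9, -0.0, -79.3]
force: [-0.5, 0.4, -1.0]
finger_gap: 0.392
```

carry_out:
  commands:
    - [0,0,0.04,0,0,0,1]
    - [0,0,0,0,0,0,1]

```text
time_s: 15.08
position: [558.1, -205.8, 53.4]
eef_rot: [-179.9, -0.0, -79.3]
force: [-0.4, -0.2, -1.4]
finger_gap: 0.387
```

carry_out:
  commands:
    - [0,0,0.04,0,0,0,1]
    - [0,0,0,0,0,0,1]

```text
time_s: 15.25
position: [557.8, -205.7, 51.9]
eef_rot: [-180.0, -0.0, -79.3]
force: [0.2, 0.1, -1.3]
finger_gap: 0.388
```

carry_out:
  commands:
    - [0,0,0.05,0,0,0,1]
    - [0,0,0,0,0,0,1]

```text
time_s: 15.42
position: [557.6, -205.7, 50.3]
eef_rot: [180.0, 0.0, -79.3]
force: [-0.2, 1.2, -0.7]
finger_gap: 0.389
```

carry_out:
  commands:
    - [0,0,0.04,0,0,0,1]
    - [0,0,0,0,0,0,1]

```text
time_s: 15.58
position: [557.9, -205.5, 50.1]
eef_rot: [-180.0, -0.0, -79.3]
force: [-2.0, 0.7, 4.7]
finger_gap: 0.385
```

carry_out:
  commands:
    - [0,0,0.03,0,0,0,1]
    - [0,0,0,0,0,0,1]

```text
time_s: 15.75
position: [558.0, -205.5, 50.0]
eef_rot: [-180.0, -0.0, -79.3]
force: [-2.9, 1.7, 8.9]
finger_gap: 0.392
```

Contact came at TCP z 50.0, as predicted. I'll release and lift, then head for the stiletto at (464.3,182.3).

carry_out:
  commands:
    - [0,0,-0.04,0,0,0,1]
    - [0,0,0,0,0,0,0.5]
    - [0,0,0,0,0,0,0]
    - [0,0,0,0,0,0,0]
    - [0,0,0,0,0,0,0]

```text
time_s: 16.17
position: [557.7, -205.7, 49.5]
eef_rot: [180.0, 0.0, -79.3]
force: [0.7, -0.1, 0.0]
finger_gap: 0.904
```

carry_out:
  commands:
    - [0,0,0,0,0,0,0]
    - [0,0,-0.5,0,0,0,0]
    - [0,0,-1,0,0,0,0]
    - [0,0,-1,0,0,0,0]
    - [0,0,-1,0,0,0,0]

```text
time_s: 16.58
position: [557.6, -205.6, 138.9]
eef_rot: [180.0, 0.0, -79.3]
force: [-0.1, -0.4, 0.2]
finger_gap: 0.998
```

```bash
python3 go.py 464.3 182.3 130 -61.6
```

```text
t 16.58 pos [ 557.6 -205.6  138.9] rpy [ 1.7999e+02  1.0000e-02 -7.9280e+01] gap 0.998 F [-0.1 -0.4  0.2]
turn first (tool z units) -4.42 then units [-15.42  -4.09   0.35] rows>= 16.0 per n rows [-0.964 -0.256  0.022] 16
```

carry_out:
  commands:
    - [0,0,0,0,0,-0.88,0]
    - [0,0,0,0,0,-0.88,0]
    - [0,0,0,0,0,-0.88,0]
    - [0,0,0,0,0,-0.88,0]
    - [0,0,0,0,0,-0.9,0]

```text
time_s: 17.0
position: [557.9, -205.8, 138.3]
eef_rot: [-180.0, -0.1, -61.4]
force: [0.3, 0.3, 0.4]
finger_gap: 0.998
```

carry_out:
  commands:
    - [-0.96,-0.26,0,0,0,0,0]
    - [-0.96,-0.26,0,0,0,0,0]
    - [-0.96,-0.26,0,0,0,0,0]
    - [-0.96,-0.26,0,0,0,0,0]
    - [-0.96,-0.26,0,0,0,0,0]

```text
time_s: 17.42
position: [529.1, -83.7, 138.2]
eef_rot: [-180.0, -0.0, -61.6]
force: [-0.0, -0.5, 0.2]
finger_gap: 1.004
```

carry_out:
  commands:
    - [-0.96,-0.26,0,0,0,0,0]
    - [-0.96,-0.26,0,0,0,0,0]
    - [-0.96,-0.26,0,0,0,0,0]
    - [-0.96,-0.26,0,0,0,0,0]
    - [-0.96,-0.26,0,0,0,0,0]

```text
time_s: 17.83
position: [500.7, 37.4, 138.2]
eef_rot: [-180.0, -0.0, -61.6]
force: [0.1, 0.9, -0.3]
finger_gap: 1.003
```

carry_out:
  commands:
    - [-0.96,-0.26,0,0,0,0,0]
    - [-0.96,-0.26,0,0,0,0,0]
    - [-0.96,-0.26,0,0,0,0,0]
    - [-0.96,-0.26,0,0,0,0,0]
    - [-0.8,-0.2,0,0,0,0,0]

```text
time_s: 18.25
position: [472.7, 155.0, 138.3]
eef_rot: [-179.9, -0.0, -61.5]
force: [0.6, -0.5, -0.3]
finger_gap: 1.0
```

carry_out:
  commands:
    - [-0.6,-0.16,0,0,0,0,0]
    - [-0.2,0,0,0,0,0,0]
    - [0,0,0,0,0,0,0]

```text
time_s: 18.5
position: [466.5, 173.8, 137.9]
eef_rot: [-180.0, -0.0, -61.5]
force: [-0.4, 0.2, 0.1]
finger_gap: 1.0
```

```bash
python3 -c "
from h import *
d=save('top','pics/t7.png');save('side','pics/s7.png')
s=cv2.imread('pics/s7.png');cv2.imwrite('pics/s7c.png',cv2.resize(s[150:310,150:350],None,fx=3.5,fy=3.5))"
python3 go.py 464.3 182.3 63 -61.6;python3 chk.py t7 38 60
```

```text
t 18.6 pos [467.2 171.6 137.5] rpy [ 1.7999e+02 -5.0000e-02 -6.1660e+01] gap 0.998 F [ 0.5 -0.5 -0.7]
turn first (tool z units) -0.01 then units [-0.43 -0.1   2.98] rows>= 3.0 per n rows [-0.144 -0.034  0.993] 3
z 38.0 px [413. 181.] tray x -54.5..-21.7 y -17.4..18.4
z 60.0 px [413. 181.] tray x -51.0..-19.1 y -22.9..11.9
```

View pics/s7c.png

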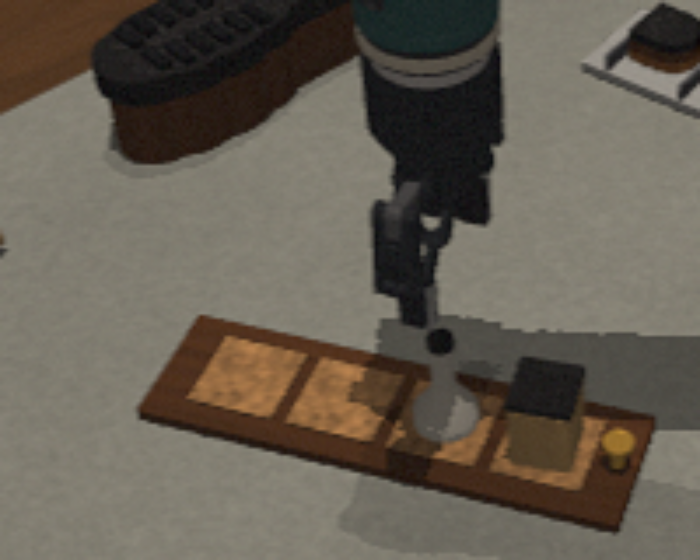

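Measured from the top view, the spool is at tray x -35, y -5, inside tolerance. The fingers are beside the stiletto cap at crop (440,340). I'll centre and descend.

carry_out:
  commands:
    - [-0.43,-0.1,0,0,0,0,0]
    - [0,0,0.7,0,0,0,0]
    - [0,0,0.8,0,0,0,0]
    - [0,0,0.8,0,0,0,0]
    - [0,0,0.55,0,0,0,0]

```text
time_s: 19.02
position: [463.7, 182.5, 64.6]
eef_rot: [179.9, -0.0, -61.7]
force: [-0.6, -0.4, 0.1]
finger_gap: 1.001
```

carry_out:
  commands:
    - [0,0,0.1,0,0,0,0]
    - [0,0,0,0,0,0,0.5]
    - [0,0,0,0,0,0,0.7]
    - [0,0,0,0,0,0,1]
    - [0,0,0,0,0,0,1]
  force: 30

```text
time_s: 19.43
position: [464.7, 183.4, 64.4]
eef_rot: [-179.9, -0.0, -61.6]
force: [-0.1, 0.9, -0.0]
finger_gap: 0.458
```

carry_out:
  commands:
    - [0,0,0,0,0,0,1]
    - [0,0,0,0,0,0,1]
    - [0,0,0,0,0,0,1]

```text
time_s: 19.68
position: [464.4, 183.5, 64.0]
eef_rot: [-179.9, -0.0, -61.6]
force: [-0.0, 0.0, 3.1]
finger_gap: 0.174
```

```bash
python3 -c "
from h import *
save('top','pics/t8.png');save('side','pics/s8.png')
s=cv2.imread('pics/s8.png');cv2.imwrite('pics/s8c.png',cv2.resize(s[150:310,150:350],None,fx=3.5,fy=3.5))
t=cv2.imread('pics/t8.png');cv2.imwrite('pics/t8c.png',cv2.resize(t[100:300,360:480],(360,600),interpolation=cv2.INTER_CUBIC))"
python3 go.py 464.3 182.3 63 -61.6
```

```text
t 19.78 pos [464.4 183.5  64. ] rpy [-1.7994e+02 -1.0000e-02 -6.1610e+01] gap 0.171 F [-0.5  0.9  4.6]
turn first (tool z units) -0.0 then units [0.04 0.03 0.04] rows>= 0.1 per n rows [0.041 0.027 0.039] 1
```

View pics/s8c.png

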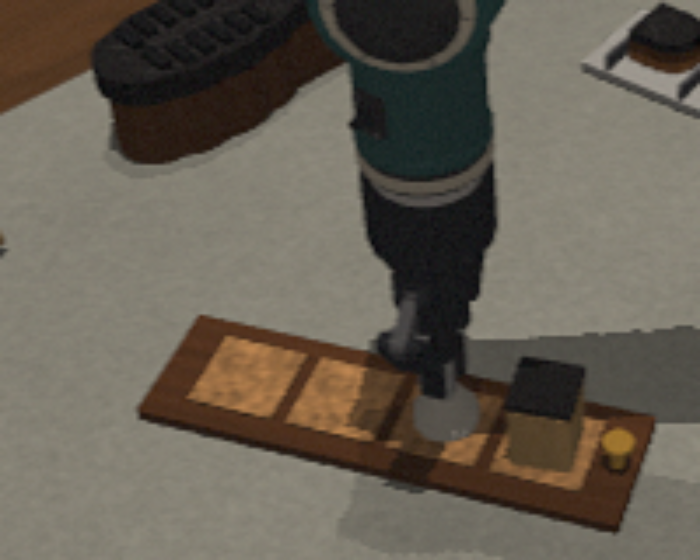

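View pics/t8c.png

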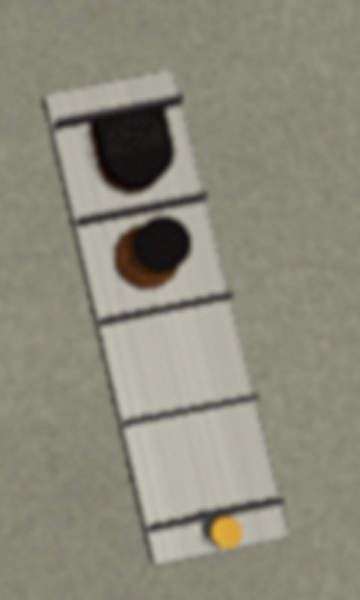

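The stiletto's shaft is gripped: an opening of 0.17 is about 15 mm. The spool stands upright in compartment 3 at crop (150,255). Lifting.

carry_out:
  commands:
    - [0,0,-0.1,0,0,0,1]
    - [0,0,-0.3,0,0,0,1]
    - [0,0,-0.6,0,0,0,1]
    - [0,0,-0.9,0,0,0,1]
    - [0,0,-0.9,0,0,0,1]

```text
time_s: 20.2
position: [463.3, 183.0, 134.1]
eef_rot: [179.9, 0.0, -61.6]
force: [0.3, 0.2, -2.0]
finger_gap: 0.173
```

```bash
python3 -c "
from h import *
save('side','pics/s9.png')
s=cv2.imread('pics/s9.png');cv2.imwrite('pics/s9c.png',cv2.resize(s[150:310,150:350],None,fx=3.5,fy=3.5))"
python3 go.py 489.1 -220.7 130 -79.3
```

```text
t 20.25 pos [465.9 184.3 138.4] rpy [-1.7968e+02 -5.0000e-02 -6.1590e+01] gap 0.171 F [1.1 0.4 2.2]
turn first (tool z units) 4.43 then units [16.09  2.1   0.33] rows>= 16.2 per n rows [0.947 0.123 0.02 ] 17
```

View pics/s9c.png

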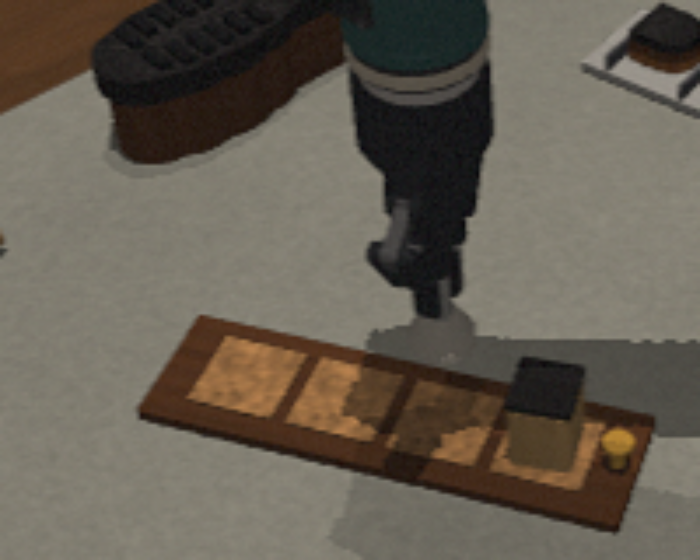

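The stiletto hangs upright below the fingers at crop (435,335). Carrying it over.

carry_out:
  commands:
    - [0,0,0,0,0,0.88,1]
    - [0,0,0,0,0,0.88,1]
    - [0,0,0,0,0,0.88,1]
    - [0,0,0,0,0,0.88,1]
    - [0,0,0,0,0,0.9,1]

```text
time_s: 20.67
position: [463.9, 183.2, 133.8]
eef_rot: [-180.0, -0.0, -79.5]
force: [0.2, 0.1, -0.9]
finger_gap: 0.171
```

carry_out:
  commands:
    - [0.4,0.05,0,0,0,0,1]
    - [0.7,0.1,0,0,0,0,1]
    - [0.95,0.13,0,0,0,0,1]
    - [0.95,0.13,0,0,0,0,1]
    - [0.95,0.13,0,0,0,0,1]

```text
time_s: 21.08
position: [468.8, 82.0, 133.6]
eef_rot: [180.0, -0.0, -79.2]
force: [-0.2, -0.1, -0.2]
finger_gap: 0.171
```

carry_out:
  commands:
    - [0.95,0.13,0,0,0,0,1]
    - [0.95,0.13,0,0,0,0,1]
    - [0.95,0.13,0,0,0,0,1]
    - [0.95,0.13,0,0,0,0,1]
    - [0.95,0.13,0,0,0,0,1]

```text
time_s: 21.5
position: [474.7, -38.0, 133.6]
eef_rot: [180.0, -0.0, -79.2]
force: [0.9, -0.6, 0.1]
finger_gap: 0.172
```

carry_out:
  commands:
    - [0.95,0.13,0,0,0,0,1]
    - [0.95,0.13,0,0,0,0,1]
    - [0.95,0.13,0,0,0,0,1]
    - [0.95,0.13,0,0,0,0,1]
    - [0.95,0.13,0,0,0,0,1]

```text
time_s: 21.92
position: [480.6, -157.7, 133.6]
eef_rot: [180.0, -0.0, -79.2]
force: [-0.1, 0.8, -0.2]
finger_gap: 0.173
```

```bash
python3 go.py 489.1 -220.7 65 -79.3
```

```text
t 21.92 pos [ 480.6 -157.7  133.6] rpy [ 1.7998e+02 -1.0000e-02 -7.9220e+01] gap 0.173 F [-0.1  0.8 -0.2]
turn first (tool z units) 0.02 then units [2.54 0.13 2.74] rows>= 3.7 per n rows [0.847 0.045 0.915] 3
```

carry_out:
  commands:
    - [0.9,0.05,0,0,0,0,1]
    - [0.9,0.05,0,0,0,0,1]
    - [0.5,0.03,0,0,0,0,1]
    - [0.24,0,0,0,0,0,1]
    - [0,0,0,0,0,0,1]

```text
time_s: 22.33
position: [489.6, -220.0, 133.4]
eef_rot: [180.0, -0.0, -79.4]
force: [-0.7, 0.3, -0.9]
finger_gap: 0.168
```

carry_out:
  commands:
    - [0,0,0.5,0,0,0,1]
    - [0,0,0.8,0,0,0,1]
    - [0,0,0.8,0,0,0,1]
    - [0,0,0.5,0,0,0,1]
    - [0,0,0,0,0,0,1]

```text
time_s: 22.75
position: [488.1, -216.5, 66.1]
eef_rot: [179.8, 0.2, -79.2]
force: [-0.3, -0.2, -0.9]
finger_gap: 0.169
```

```bash
python3 go.py 489.1 -220.7 61 -79.3
```

```text
t 22.75 pos [ 488.1 -216.5   66.1] rpy [179.76   0.2  -79.16] gap 0.169 F [-0.3 -0.2 -0.9]
turn first (tool z units) 0.03 then units [ 0.17 -0.01  0.2 ] rows>= 0.3 per n rows [ 0.172 -0.006  0.202] 1
```

carry_out:
  commands:
    - [0.1,0,0.05,0,0,0,1]
    - [0,0,0.05,0,0,0,1]
    - [0,0,0,0,0,0,1]
    - [0,0,0,0,0,0,1]

```text
time_s: 23.08
position: [491.0, -221.3, 66.9]
eef_rot: [-179.9, -0.1, -79.3]
force: [0.2, -0.4, 0.4]
finger_gap: 0.173
```

carry_out:
  commands:
    - [0,0,0.05,0,0,0,1]
    - [0,0,0,0,0,0,1]

```text
time_s: 23.25
position: [490.5, -221.2, 65.1]
eef_rot: [-180.0, -0.0, -79.3]
force: [0.4, 0.7, -0.8]
finger_gap: 0.171
```

carry_out:
  commands:
    - [0,0,0.04,0,0,0,1]
    - [0,0,0,0,0,0,1]

```text
time_s: 23.42
position: [490.3, -221.1, 63.7]
eef_rot: [180.0, -0.0, -79.3]
force: [-0.2, -0.4, 0.1]
finger_gap: 0.172
```

carry_out:
  commands:
    - [0,0,0.04,0,0,0,1]
    - [0,0,0,0,0,0,1]

```text
time_s: 23.58
position: [490.3, -221.1, 62.6]
eef_rot: [180.0, 0.0, -79.3]
force: [-0.1, -0.7, 0.1]
finger_gap: 0.173
```

carry_out:
  commands:
    - [0,0,0.04,0,0,0,1]
    - [0,0,0,0,0,0,1]

```text
time_s: 23.75
position: [490.3, -221.1, 61.5]
eef_rot: [180.0, 0.0, -79.3]
force: [-0.6, 0.1, -0.9]
finger_gap: 0.177
```

carry_out:
  commands:
    - [0,0,0.04,0,0,0,1]
    - [0,0,0,0,0,0,1]

```text
time_s: 23.92
position: [490.4, -221.1, 61.0]
eef_rot: [180.0, -0.0, -79.3]
force: [-1.7, 0.7, 3.2]
finger_gap: 0.18
```

carry_out:
  commands:
    - [0,0,0.02,0,0,0,1]
    - [0,0,0,0,0,0,1]

```text
time_s: 24.08
position: [490.5, -221.1, 60.9]
eef_rot: [-180.0, -0.0, -79.3]
force: [-2.4, 1.1, 7.3]
finger_gap: 0.176
```

Contact came at z 61.0, as predicted. Release, then on to the block at (403.3,153.9) with yaw -59.5.

carry_out:
  commands:
    - [0,0,-0.03,0,0,0,1]
    - [0,0,0,0,0,0,0.7]
    - [0,0,0,0,0,0,0.3]
    - [0,0,0,0,0,0,0]
    - [0,0,0,0,0,0,0]

```text
time_s: 24.5
position: [490.3, -221.1, 60.8]
eef_rot: [180.0, 0.0, -79.3]
force: [-0.6, 0.1, 0.5]
finger_gap: 0.715
```

carry_out:
  commands:
    - [0,0,0,0,0,0,0]
    - [0,0,0,0,0,0,0]
    - [0,0,-0.5,0,0,0,0]
    - [0,0,-1,0,0,0,0]
    - [0,0,-1,0,0,0,0]

```text
time_s: 24.92
position: [489.8, -220.7, 124.1]
eef_rot: [179.9, 0.1, -79.3]
force: [1.0, -0.7, -0.5]
finger_gap: 0.998
```

carry_out:
  commands:
    - [0,0,-0.5,0,0,0,0]
    - [0,0,0,0,0,0,0]

```text
time_s: 25.08
position: [492.5, -221.9, 139.9]
eef_rot: [-179.7, -0.2, -79.3]
force: [-0.1, 0.4, 0.9]
finger_gap: 1.004
```

```bash
python3 go.py 403.3 153.9 125 -59.5
```

```text
t 25.08 pos [ 492.5 -221.9  139.9] rpy [-179.68   -0.22  -79.3 ] gap 1.004 F [-0.1  0.4  0.9]
turn first (tool z units) -4.95 then units [-14.76  -4.56   0.6 ] rows>= 15.5 per n rows [-0.984 -0.304  0.04 ] 15
```

carry_out:
  commands:
    - [0,0,0,0,0,-1,0]
    - [0,0,0,0,0,-1,0]
    - [0,0,0,0,0,-1,0]
    - [0,0,0,0,0,-1,0]
    - [0,0,0,0,0,-0.95,0]

```text
time_s: 25.5
position: [489.9, -221.0, 135.6]
eef_rot: [180.0, 0.0, -59.3]
force: [0.4, -0.9, -0.4]
finger_gap: 0.997
```

carry_out:
  commands:
    - [-0.98,-0.3,0,0,0,0,0]
    - [-0.98,-0.3,0,0,0,0,0]
    - [-0.98,-0.3,0,0,0,0,0]
    - [-0.98,-0.3,0,0,0,0,0]
    - [-0.98,-0.3,0,0,0,0,0]

```text
time_s: 25.92
position: [459.6, -95.5, 135.7]
eef_rot: [180.0, 0.0, -59.5]
force: [-0.2, 0.3, 0.8]
finger_gap: 1.002
```

carry_out:
  commands:
    - [-0.98,-0.3,0,0,0,0,0]
    - [-0.98,-0.3,0,0,0,0,0]
    - [-0.98,-0.3,0,0,0,0,0]
    - [-0.98,-0.3,0,0,0,0,0]
    - [-0.98,-0.3,0,0,0,0,0]

```text
time_s: 26.33
position: [429.8, 29.1, 135.8]
eef_rot: [180.0, 0.0, -59.5]
force: [0.7, 0.6, 0.4]
finger_gap: 1.0
```

carry_out:
  commands:
    - [-0.98,-0.3,0,0,0,0,0]
    - [-0.98,-0.3,0,0,0,0,0]
    - [-0.98,-0.3,0,0,0,0,0]
    - [-0.9,-0.3,0,0,0,0,0]
    - [-0.5,-0.2,0,0,0,0,0]

```text
time_s: 26.75
position: [404.5, 141.7, 135.9]
eef_rot: [180.0, 0.0, -59.3]
force: [-0.5, -0.6, -0.7]
finger_gap: 0.999
```

carry_out:
  commands:
    - [-0.4,-0.16,0.3,0,0,0,0]
    - [0,0,0.2,0,0,0,0]
    - [0,0,0,0,0,0,0]

```text
time_s: 27.0
position: [403.1, 149.7, 122.4]
eef_rot: [179.9, 0.0, -59.4]
force: [0.2, 0.6, 0.5]
finger_gap: 1.001
```

```bash
python3 -c "
from h import *
save('top','pics/t10.png');save('side','pics/s10.png')
s=cv2.imread('pics/s10.png');t=cv2.imread('pics/t10.png')
c=np.zeros((600,800,3),np.uint8);c[:,:360]=cv2.resize(t[100:300,360:480],(360,600),interpolation=cv2.INTER_CUBIC)
c[:352,360:800]=cv2.resize(s[150:310,150:350],(440,352));cv2.imwrite('pics/c10.png',c)"
python3 go.py 403.3 153.9 53 -59.5;python3 chk.py t10 38 60
```

```text
t 27.1 pos [403.8 149.  123.1] rpy [179.91  -0.   -59.54] gap 0.997 F [0.  0.  0.2]
turn first (tool z units) -0.01 then units [-0.18 -0.08  2.8 ] rows>= 2.8 per n rows [-0.06  -0.028  0.934] 3
z 38.0 px [427. 215.] tray x 24.2..37.7 y 2.8..18.7
z 60.0 px [427. 215.] tray x 25.6..38.6 y -3.3..12.1
```

View pics/c10.png

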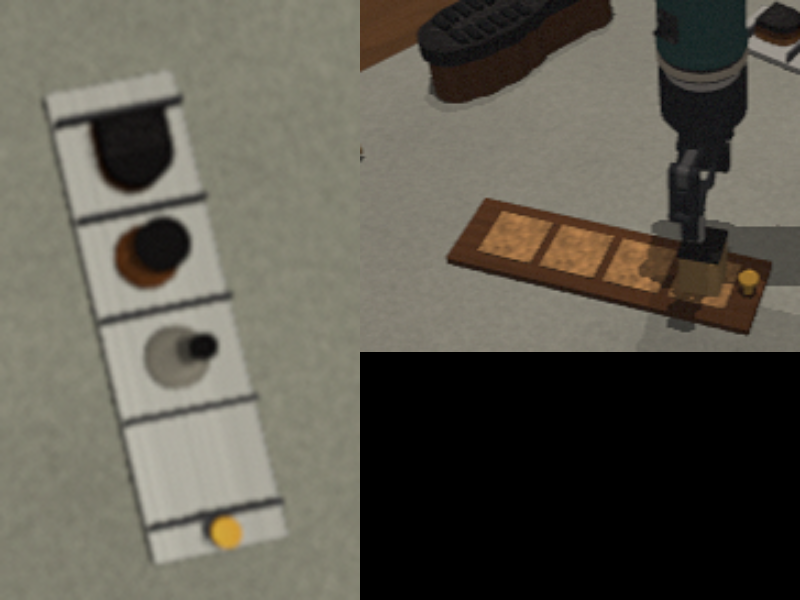

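The stiletto is upright in compartment 2, with its foot at crop (178,355). The gripper is over the block at crop (700,260). Descending.

carry_out:
  commands:
    - [-0.18,-0.08,0,0,0,0,0]
    - [0,0,0.7,0,0,0,0]
    - [0,0,0.8,0,0,0,0]
    - [0,0,0.8,0,0,0,0]
    - [0,0,0.5,0,0,0,0]

```text
time_s: 27.52
position: [403.3, 154.1, 52.3]
eef_rot: [179.9, -0.0, -59.6]
force: [0.7, 0.5, 0.5]
finger_gap: 0.997
```

carry_out:
  commands:
    - [0,0,0,0,0,0,0]
    - [0,0,0,0,0,0,0.4]
    - [0,0,0,0,0,0,1]
    - [0,0,0,0,0,0,1]
    - [0,0,0,0,0,0,1]
  force: 40

```text
time_s: 27.93
position: [404.3, 155.0, 54.4]
eef_rot: [-179.9, -0.0, -59.5]
force: [-1.7, 1.1, 8.5]
finger_gap: 0.47
```

carry_out:
  commands:
    - [0,0,0,0,0,0,1]
    - [0,0,0,0,0,0,1]
    - [0,0,0,0,0,0,1]
    - [0,0,0,0,0,0,1]

```text
time_s: 28.27
position: [404.2, 155.0, 54.5]
eef_rot: [-179.9, -0.0, -59.5]
force: [0.1, -0.5, 5.4]
finger_gap: 0.472
```

carry_out:
  commands:
    - [0,0,-0.1,0,0,0,1]
    - [0,0,-0.3,0,0,0,1]
    - [0,0,-0.6,0,0,0,1]
    - [0,0,-0.9,0,0,0,1]
    - [0,0,-0.9,0,0,0,1]

```text
time_s: 28.68
position: [402.9, 154.7, 124.4]
eef_rot: [179.9, 0.0, -59.5]
force: [1.1, 1.3, -0.9]
finger_gap: 0.47
```

```bash
python3 -c "
from h import *
save('side','pics/s11.png')
s=cv2.imread('pics/s11.png');cv2.imwrite('pics/s11c.png',cv2.resize(s[150:310,200:400],None,fx=3.5,fy=3.5))"
python3 go.py 422.3 -233.3 120 -79.3
```

```text
t 28.73 pos [405.3 155.9 128.2] rpy [-1.7967e+02 -8.0000e-02 -5.9460e+01] gap 0.471 F [0.8 0.3 1.7]
turn first (tool z units) 4.96 then units [15.42  2.22  0.33] rows>= 15.6 per n rows [0.964 0.139 0.02 ] 16
```

View pics/s11c.png

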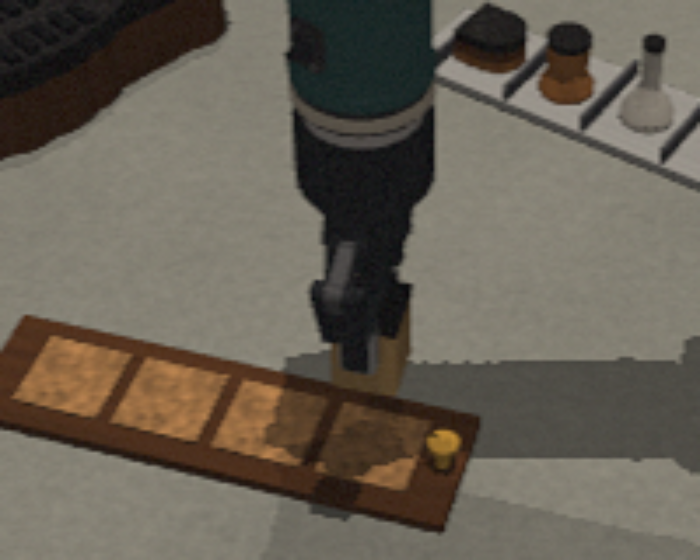

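carry_out:
  commands:
    - [0,0,0,0,0,1,1]
    - [0,0,0,0,0,1,1]
    - [0,0,0,0,0,1,1]
    - [0,0,0,0,0,1,1]
    - [0,0,0,0,0,0.96,1]

```text
time_s: 29.15
position: [403.5, 154.8, 124.0]
eef_rot: [-180.0, 0.0, -79.5]
force: [-0.8, -0.2, -0.7]
finger_gap: 0.473
```

carry_out:
  commands:
    - [0.4,-0.1,0,0,0,0,1]
    - [0.7,-0.1,0,0,0,0,1]
    - [0.95,-0.1,0,0,0,0,1]
    - [0.95,-0.1,0,0,0,0,1]
    - [0.95,0,0,0,0,0,1]

```text
time_s: 29.57
position: [432.2, 58.9, 124.0]
eef_rot: [-179.9, 0.0, -79.3]
force: [1.1, -0.7, -1.0]
finger_gap: 0.472
```

carry_out:
  commands:
    - [0.95,0,0,0,0,0,1]
    - [0.95,0.1,0,0,0,0,1]
    - [0.95,0.2,0,0,0,0,1]
    - [0.95,0.25,0,0,0,0,1]
    - [0.95,0.3,0,0,0,0,1]

```text
time_s: 29.98
position: [432.8, -62.1, 124.0]
eef_rot: [-179.9, -0.0, -79.3]
force: [-0.1, -0.1, -0.6]
finger_gap: 0.478
```

carry_out:
  commands:
    - [0.95,0.3,0,0,0,0,1]
    - [0.95,0.3,0,0,0,0,1]
    - [0.95,0.3,0,0,0,0,1]
    - [0.95,0.3,0,0,0,0,1]
    - [0.95,0.3,0,0,0,0,1]

```text
time_s: 30.4
position: [417.5, -185.8, 124.0]
eef_rot: [-180.0, -0.0, -79.3]
force: [1.4, 0.2, -0.5]
finger_gap: 0.471
```

```bash
python3 go.py 422.3 -233.3 56 -79.3
```

```text
t 30.4 pos [ 417.5 -185.8  124. ] rpy [-1.7997e+02 -1.0000e-02 -7.9340e+01] gap 0.471 F [ 1.4  0.2 -0.5]
turn first (tool z units) -0.01 then units [1.9  0.16 2.72] rows>= 3.3 per n rows [0.634 0.055 0.907] 3
```

carry_out:
  commands:
    - [0.8,0.06,0,0,0,0,1]
    - [0.7,0.06,0,0,0,0,1]
    - [0.4,0.04,0,0,0,0,1]
    - [0,0,0,0,0,0,1]
    - [0,0,0,0,0,0,1]

```text
time_s: 30.82
position: [422.6, -231.6, 123.6]
eef_rot: [180.0, 0.0, -79.4]
force: [-0.1, 1.1, -1.3]
finger_gap: 0.47
```

carry_out:
  commands:
    - [0,0,0.5,0,0,0,1]
    - [0,0,0.8,0,0,0,1]
    - [0,0,0.8,0,0,0,1]
    - [0,0,0.5,0,0,0,1]
    - [0,0,0,0,0,0,1]

```text
time_s: 31.23
position: [421.2, -229.4, 56.4]
eef_rot: [179.8, 0.2, -79.2]
force: [0.5, 0.1, -0.9]
finger_gap: 0.467
```

carry_out:
  commands:
    - [0,0,0,0,0,0,1]
    - [0,0,0,0,0,0,1]

```text
time_s: 31.4
position: [423.3, -231.3, 59.2]
eef_rot: [-180.0, -0.0, -79.2]
force: [0.5, -0.0, -0.6]
finger_gap: 0.473
```

```bash
python3 go.py 422.3 -233.3 51.5 -79.3
```

```text
t 31.4 pos [ 423.3 -231.3   59.2] rpy [-1.7995e+02 -1.0000e-02 -7.9250e+01] gap 0.473 F [ 0.5 -0.  -0.6]
turn first (tool z units) 0.01 then units [0.07 0.06 0.31] rows>= 0.3 per n rows [0.071 0.055 0.308] 1
```

carry_out:
  commands:
    - [0.06,0.05,0.1,0,0,0,1]
    - [0,0,0.08,0,0,0,1]
    - [0,0,0.04,0,0,0,1]
    - [0,0,0,0,0,0,1]
    - [0,0,0,0,0,0,1]

```text
time_s: 31.82
position: [421.8, -233.9, 53.1]
eef_rot: [-180.0, -0.0, -79.3]
force: [0.6, -0.3, 0.2]
finger_gap: 0.475
```

carry_out:
  commands:
    - [0,0,0.04,0,0,0,1]
    - [0,0,0,0,0,0,1]

```text
time_s: 31.98
position: [421.7, -233.8, 51.9]
eef_rot: [180.0, 0.0, -79.3]
force: [0.5, -0.1, -0.9]
finger_gap: 0.474
```

carry_out:
  commands:
    - [0,0,0.04,0,0,0,1]
    - [0,0,0,0,0,0,1]

```text
time_s: 32.15
position: [421.8, -233.8, 51.5]
eef_rot: [180.0, -0.0, -79.3]
force: [-1.2, 0.0, 6.1]
finger_gap: 0.473
```

Contact came at z 51.5, as predicted. Release, lift and withdraw.

carry_out:
  commands:
    - [0,0,-0.02,0,0,0,1]
    - [0,0,0,0,0,0,0.4]
    - [0,0,0,0,0,0,0]
    - [0,0,0,0,0,0,0]
    - [0,0,0,0,0,0,0]

```text
time_s: 32.57
position: [421.7, -233.7, 51.4]
eef_rot: [180.0, 0.0, -79.3]
force: [0.2, -0.0, -0.0]
finger_gap: 0.987
```

carry_out:
  commands:
    - [0,0,0,0,0,0,0]
    - [0,0,-0.5,0,0,0,0]
    - [0,0,-1,0,0,0,0]
    - [0,0,-1,0,0,0,0]
    - [0,0,-1,0,0,0,0]

```text
time_s: 32.98
position: [421.4, -233.5, 139.7]
eef_rot: [180.0, 0.0, -79.3]
force: [0.0, 0.3, 0.1]
finger_gap: 1.005
```

carry_out:
  commands:
    - [-1,-0.2,-0.5,0,0,0,0]
    - [-1,-0.2,0,0,0,0,0]
    - [-1,-0.2,0,0,0,0,0]
    - [-1,-0.2,0,0,0,0,0]
    - [-1,-0.2,0,0,0,0,0]

```text
time_s: 33.4
position: [423.0, -105.2, 151.7]
eef_rot: [-180.0, -0.0, -79.4]
force: [0.4, 0.1, 0.5]
finger_gap: 1.0
```

carry_out:
  commands:
    - [-1,-0.2,0,0,0,0,0]
    - [-1,-0.2,0,0,0,0,0]
    - [-1,-0.2,0,0,0,0,0]
    - [-0.5,-0.1,0,0,0,0,0]
    - [0,0,0,0,0,0,0]

```text
time_s: 33.82
position: [424.1, -14.0, 151.6]
eef_rot: [-180.0, 0.0, -79.0]
force: [0.1, 0.1, 0.4]
finger_gap: 0.999
```

```bash
python3 -c "
from h import *
save('top','pics/t12.png');save('side','pics/s12.png')
s=cv2.imread('pics/s12.png');t=cv2.imread('pics/t12.png')
c=np.zeros((600,800,3),np.uint8);c[:,:360]=cv2.resize(t[100:300,360:480],(360,600),interpolation=cv2.INTER_CUBIC)
c[:294,360:800]=cv2.resize(s[130:230,300:450],(440,294));cv2.imwrite('pics/c12.png',c)"
python3 chk.py t12 38 60 66 82
```

```text
z 38.0 px [370. 290.] tray x 118.0..165.3 y -137.2..-110.8
z 60.0 px [370. 290.] tray x 116.7..162.6 y -139.4..-113.7
z 66.0 px [370. 290.] tray x 116.4..161.9 y -140.0..-114.5
z 82.0 px [370. 290.] tray x 115.4..160.0 y -141.6..-116.7
```

View pics/c12.png

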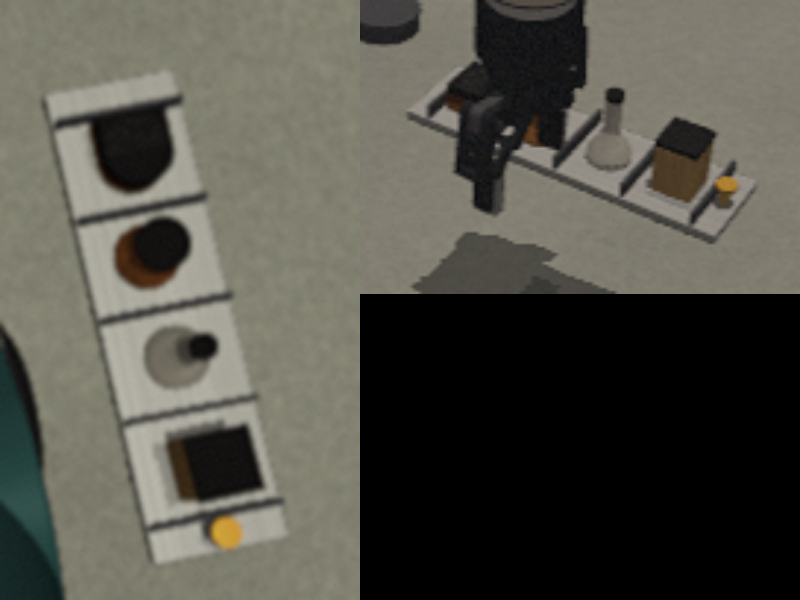

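All four heels stand upright in their compartments in both views. One more position check, with the threshold set for this brighter picture.

```bash
sed -i 's/g<40/g<58/' chk.py; sed -i 's/np.ones((17,17))/np.ones((21,21))/' chk.py; python3 - <<'E'
from chk import *
chk('t12',[38,60,66,82],(378,128,462,270))
E
```

```text
z 38 px [432. 254.] tray x 83.6..124.4 y -23.9..27.2
z 60 px [432. 254.] tray x 83.3..122.9 y -29.2..20.4
z 66 px [432. 254.] tray x 83.2..122.5 y -30.7..18.5
z 82 px [432. 254.] tray x 82.9..121.5 y -34.6..13.6
z 38 px [426. 215.] tray x 23.6..38.3 y 0.9..18.9
z 60 px [426. 215.] tray x 24.9..39.2 y -5.2..12.4
z 66 px [426. 215.] tray x 25.3..39.5 y -6.9..10.6
z 82 px [426. 215.] tray x 26.3..40.2 y -11.3..5.8
z 38 px [412. 182.] tray x -55.2..-20.0 y -21.5..19.0
z 60 px [412. 182.] tray x -51.7..-17.4 y -26.9..12.5
z 66 px [412. 182.] tray x -50.7..-16.8 y -28.4..10.7
z 82 px [412. 182.] tray x -48.1..-14.9 y -32.3..5.9
z 38 px [404. 147.] tray x -131.3..-76.7 y -26.6..24.3
z 60 px [404. 147.] tray x -125.6..-72.6 y -31.9..17.6
z 66 px [404. 147.] tray x -124.1..-71.4 y -33.4..15.8
z 82 px [404. 147.] tray x -119.9..-68.4 y -37.2..10.9
```

```bash
python3 -c "
from h import *
print(job_done()); print(get_obs()['time_s'])"
```

```text
the job is handed in; nothing more can be done
None
the job is handed in; nothing more can be done
```

I moved all four heels to the tray in job order from the post (block, stiletto, spool, low) and handed the job in at about 34 s of the 106 s allowed. `job_done()` reports no verdict, so what follows rests on my own checks.

**Setting down:** Each heel was lowered in steps of about 1 mm until it touched the floor, then released. The contact heights (51.5, 61.0, 50.0 and 39.4 mm, in the same order) matched the predictions to about 0.1 mm. No heel was dropped.

**Last look:** Both camera views show each heel upright in its own compartment, except that the gripper partly hid the low heel and the spool in the side view. Positions measured from the top view, in mm in the tray frame:

| Heel | Compartment centre along row | Measured along row | Measured across |
|---|---|---|---|
| Block | +102 | +103 | -6 |
| Stiletto | +34 | +33 | -3 |
| Spool | -34 | -35 | -7 |
| Low | -102 | -104 | -1 |

**Disagreements:**
- **Across-row readings:** the block, spool and stiletto read 3 to 7 mm off centre across the row, while the arm's own position at release put them within about 2 mm. The cap masks take in shaded sides, so I trust the arm more. Either figure is inside the 15 mm limit.
- **Position check:** in the pictures taken after lifting clear of the spool, stiletto and block, the check missed some or all of the caps because its darkness threshold was too low. I raised the threshold for the final measurement above.

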